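# Pack the accessory case under its sliding tray

### The arm

A 6-joint arm with a two-finger parallel gripper is mounted at the origin on the work surface. World frame = base frame: x ahead of the robot, y to its left, z up, the work surface at z = 0. Lengths are in m, angles in degrees, forces in N, time in s.
With the tool pointing down it reaches from about 0.35 to 0.875 m from the base axis. Payload 4.2 kg.
Tool frame: the origin (TCP) lies between the finger pads; the fingertips stand 14 mm ahead of it and the grasp point (between the pads) lies 5 mm behind it; x points along the fingers, y is the direction in which the jaws open and shut, and the axes are right-handed (so a half turn about x gives the same grasp; the last joint's range is limited). The gripper opens to 87 mm and grips with 3 to 60 N. Pads are 19 mm wide; open, the fingers measure 117 mm over their backs; the gripper's body (75 mm by 190 mm) begins 51 mm behind the grasp point.
Start: joints at [-61.272, 22.042, 0.453, 0, -68.411, -14.817], TCP at [0.15, -0.607, 0.204] pointing down, gripper open.
Joint ranges: [-179.83, 179.83], [-69.29, 118.12], [-61.27, 80.66], [-181.25, 117.63], [-171.15, -9.14], [-177.46, 177.46]. Speed limits (degrees/s): [159.86, 159.86, 180, 180, 180, 180].

### API

Orientations are given as a 3x3 rotation matrix whose columns are the frame's x, y, z axes.
In Python, from station import r, imaging, job gives the robot as it stands. The module is installed in compiled form; this text tells all that it offers.
- The arm moves only by the tool apply_moves, never from a script. Its arguments are lists of equal length, an entry for each row: "xyz": the shift along the tool's x, y, z in m, a list of three; "twist": the turn about the tool's x in degrees; "claw": the opening, from 0 (shut) to 1 (fully open). A call has 1 to 12 rows; each row shifts and turns the pose as measured when the row begins, along the tool's axes as they then stand; what a row does not reach is not made up. A row lasts 1/10 s, in which the tool goes at most 50 mm and 8.59 degrees, less where a joint would pass 70% of its speed; a pose out of reach is approached as far as the arm can. A call is refused whole if a number of a shift passes 0.05 or a number of a turn 8.59, either way. A call with a gripper value outside its range is refused whole. The fingers move at their own pace and stop on an object; the grip force is fixed at half the most. Time passes only in rows, so rows that do not move let the fingers close. It gives the time, the measured TCP pose, the force and the opening at its end, in the units of the state.
- r.sense(): the state, without advancing time (a new reading comes with each control period).
- imaging.capture(name): name is "scene" or "top" or "wrist"; returns a dict with "pixels" (400x640x3 uint8, red, green, blue), "mtx" (3x3 intrinsics, pixels), "view" (4x4, takes a point from world to camera coordinates). Camera axes: x right, y down, z forward; pixel columns grow to the right and rows downward; lengths in m; the calibration is good to about 2 mm. A picture is of the moment at which its call begins. There is no depth.
- job.finish_job(): hands the job in, once; it reports no verdict.
Trained networks look in a picture, given as the dict that the camera call returned (one of the last four; its "shot" number tells which), for a name from the list of things; names that differ only in an ending like _2 or _b are one class to them, and where a whole thing is asked for, a point or a joint stands for the part that bears it (a point fixed in the world has none). Each returns a list of dicts, best first, with "p" (0 to 1); they miss things now and then, are a little off and sometimes report something else, mostly with a low value. They report only what shows in the picture. A call takes as long as a camera call.
- imaging.regions_of(query, picture): "mask" (400x640 bool, what is visible of it) and "centre" ([column, row] in pixels, amid what is visible of it).
The state is a dict: "time_s": time; "joints": joint angles; "joint_velocities": joint speeds; "effort": joint torques, N m; "tcp_pos": TCP position; "ee_rot": TCP orientation; "wrist_force": force on the tool from outside, world axes, zero at the start; "moment": the same for the moment, N m; "gripper_width": opening from 0.0 (shut) to 1.0 (fully open).
Only numpy, scipy, OpenCV 4.12 (cv2) and the standard library are available. Lean on these libraries where they do the work, as an engineer would, in place of code of your own. Each camera call takes 0.05 s, during which the arm holds its last target.

### The job

Slide the case's frosted tray all the way back to its far stop to uncover the well, and pack into the well every flashlight, comb, glasses case, ring box and polish tin that is lying about on the shelf (not all of them are always there). Then slide the tray all the way home to its near stop, shut over them, and leave the vase, jars, dish and other things on the shelf where they stand.

Things in the scene. Friction and masses are not known exactly. Their poses are not given: they have to be found in the camera images.
- case: blue-grey plastic case, fixed, 363 long (its x) by 287 wide (its y). Origin: under the centre of its open well, at shelf level; +x runs away from the robot, z up. Well 170 (x) by 275 (y) inside, walls 6 thick, floor at 6, rim at 60; white rails along both long sides (y = +-140) rise to 72. Behind the well (x = 85 to 272) is a closed deck at 60 where the tray parks, with a raised end stop
- tray (a joint): slide of the frosted acrylic tray along the case's x, m: 0 = home at the near stop, covering the whole well; 0.175 = at the far stop, well uncovered. Stays where left; moves with about 3 N. The tray is 178 by 270, its underside 62 and its edge 78 above the shelf: anything in the well standing higher than 62 blocks it
- tray_grip (a point): grip point of the tray's dark wooden bar handle, 24 thick along the case's x, 70 along its y, from 67 to 105 above the shelf; the point is 10 below its top and moves with the tray; axes as the case
- flashlight: chrome flashlight, 150 long (x), round body 28 in diameter, hexagonal head (its +x end, 38 long) and tail cap (16 long) 32 across flats; origin at its middle
- comb: bamboo comb lying flat, 150 (x) by 36 (y) by 12 thick (z); origin at its middle
- glasses_case: dark red hard glasses case, 150 (x) by 46 (y) by 36 high (z); origin at its middle
- ring_box: dark blue ring box with a brass line, 70 (x) by 52 (y) by 36 high (z); origin at its middle
- polish_tin: bright metal polish tin with a green top, 70 (x) by 52 (y) by 30 high (z); origin at its middle
- vase: bystander: black ceramic vase, 84 across, 105 high; origin under its centre
- cologne: bystander: amber jar with a brass cap, 56 across, 85 high; origin under its centre
- dish: bystander: white ceramic trinket bowl, 90 across, 30 high; origin under its centre

How it is judged (in metres and radians):
On the way, in this order (a step that is already met when the one before it is completed fails the run):
1. the tray is slid back to its far stop (value of joint tray above 0.17 m), for 0.2 s.
2. every item present lies in the well (x of flashlight in the frame of case between -0.08 and 0.08 m and y of flashlight in the frame of case between -0.13 and 0.13 m and z of flashlight in the frame of case between 0 and 0.055 m and x of comb in the frame of case between -0.08 and 0.08 m and y of comb in the frame of case between -0.13 and 0.13 m and z of comb in the frame of case between 0 and 0.055 m and x of glasses_case in the frame of case between -0.08 and 0.08 m and y of glasses_case in the frame of case between -0.13 and 0.13 m and z of glasses_case in the frame of case between 0 and 0.055 m and x of ring_box in the frame of case between -0.08 and 0.08 m and y of ring_box in the frame of case between -0.13 and 0.13 m and z of ring_box in the frame of case between 0 and 0.055 m and x of polish_tin in the frame of case between -0.08 and 0.08 m and y of polish_tin in the frame of case between -0.13 and 0.13 m and z of polish_tin in the frame of case between 0 and 0.055 m and linear speed of each of flashlight, comb, glasses_case, ring_box, polish_tin below 0.03 m/s), for 0.2 s.
3. the tray is slid home to its near stop (value of joint tray below 0.005 m), for 0.2 s.
At the end, for the whole second after the job is handed in: the tray is home (within 5 mm of its near stop), and the middle of every item present is inside the well, within 80 mm of its centre along the slide, 130 mm across it, and below 55 mm; all at rest (all of step 2 and value of joint tray below 0.005 m); the robot touches nothing.
It fails at once if the vase is tipped or shoved more than 4 cm (distance of vase from where it was at the start of the episode above 0.04 m or angle between vase's own z axis and vertical above 0.5 rad).
It fails at once if the cologne is tipped or shoved more than 4 cm (distance of cologne from where it was at the start of the episode above 0.04 m or angle between cologne's own z axis and vertical above 0.5 rad).
It fails at once if the dish is tipped or shoved more than 4 cm (distance of dish from where it was at the start of the episode above 0.04 m or angle between dish's own z axis and vertical above 0.5 rad).
Of flashlight, comb, glasses_case, ring_box, polish_tin only 3 to 5 are there at a start; the rules pass over those that are not, and their reading is None.
At some moment in a run one of flashlight, comb, glasses_case, ring_box, polish_tin may be knocked a few centimetres aside while the robot is not near it.
Once in a run the grip may slacken for a moment while it holds something.
It also fails if it takes over 210 s, if anything falls off the work surface, if the arm or the gripper's body presses on something with over 40 N, if the wrist force passes 120 N, or if a joint passes its speed limit or range.

## Working session

There is one attempt and no reset: what is moved stays moved. The work goes in short steps, Python scripts to look and compute and a tool call to move; the robot and the scene stay as the last step left them, time stands still between calls to the robot, and variables do not carry over. Pictures are saved under pics/ and viewed, and the job is handed in when it is done.

Besides the shell and the picture viewer there is one more tool, called after ">>>" as name(argument=value, ...), one argument or row to a line, values as JSON. apply_moves: Moves the arm, as the interface text tells. Its arguments: {"type":"object","properties":{"xyz":{"type":"array","items":{"type":"array","items":{"type":"number"}}},"twist":{"type":"array","items":{"type":"number"}},"claw":{"type":"array","items":{"type":"number"}}},"required":["xyz","twist","claw"]}

```bash
mkdir -p pics; ls; cat > h.py <<'E'
import numpy as np, cv2
from station import r, imaging, job
def save(n,pic): cv2.imwrite('pics/'+n+'.png',pic['pixels'][:,:,::-1])
def ray(pic,uv):
    K=np.array(pic['mtx']);V=np.array(pic['view']);R=V[:3,:3];t=V[:3,3]
    o=-R.T@t; d=R.T@np.linalg.inv(K)@np.array([uv[0],uv[1],1.]); return o,d/np.linalg.norm(d)
def at_z(pic,uv,z):
    o,d=ray(pic,uv); return o+d*(z-o[2])/d[2]
def proj(pic,p):
    K=np.array(pic['mtx']);V=np.array(pic['view']);c=V[:3,:3]@np.array(p)+V[:3,3];q=K@c;return q[:2]/q[2]
def tri(rs):
    A=np.zeros((3,3));b=np.zeros(3)
    for o,d in rs:
        P=np.eye(3)-np.outer(d,d);A+=P;b+=P@o
    x=np.linalg.solve(A,b);return x,[float(np.linalg.norm((np.eye(3)-np.outer(d,d))@(x-o))) for o,d in rs]
E
python3 - <<'E'
from h import *
np.set_printoptions(precision=4,suppress=True)
for n in ['scene','top','wrist']:
    p=imaging.capture(n);save(n+'0',p);o,d=ray(p,(320,200));print(n,o,d,p['mtx'][0][0])
s=r.sense();print(s['time_s'],s['tcp_pos'],s['ee_rot'],s['wrist_force'],s['gripper_width'])
E
```

```text
pics
scene [ 1.2608 -0.3449  0.8865] [-0.6276  0.1945 -0.7539] 374.2232985361645
top [ 0.4604 -0.1228  0.9948] [ 0.1504  0.0005 -0.9886] 399.4654134843514
wrist [ 0.0796 -0.6244  0.3846] [ 0.2545  0.0645 -0.9649] 342.6644261023088
0.15 [ 0.1502 -0.6062  0.2034] [[-0.0005 -0.2403  0.9707]
 [ 0.0017  0.9707  0.2403]
 [-1.      0.0017 -0.0001]] [ 0.2018 -0.1501  0.5465] 1.0034832865576397
```

View pics/top0.png

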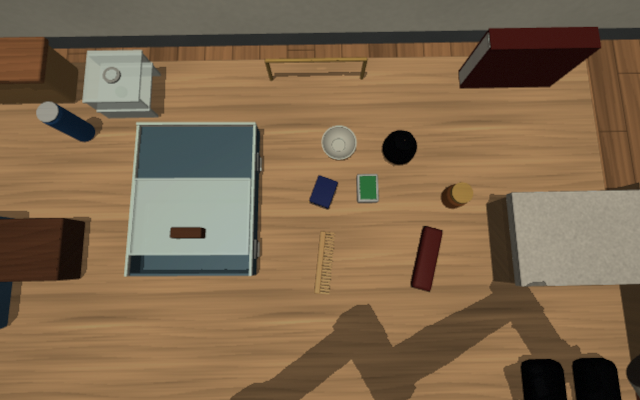

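View pics/scene0.png

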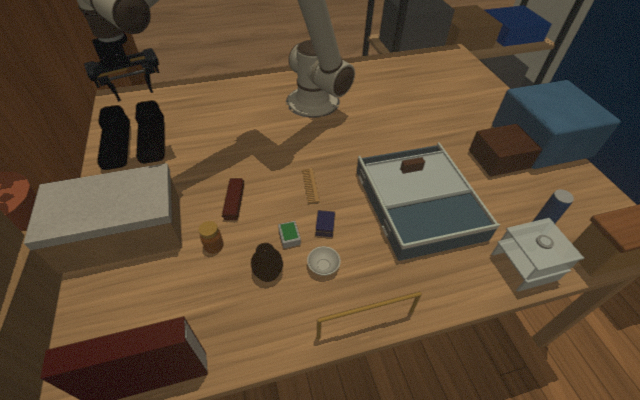

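View pics/wrist0.png

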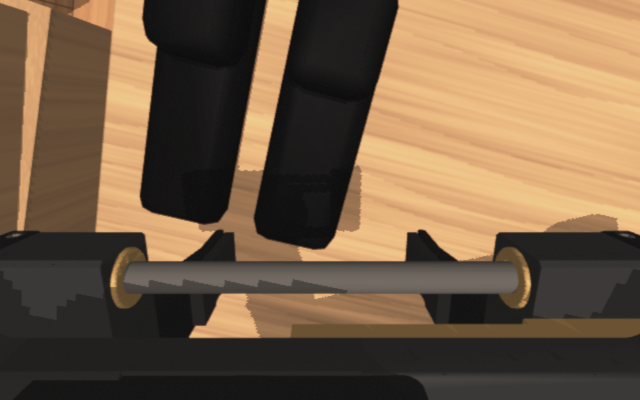

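```bash
python3 - <<'E'
from h import *
np.set_printoptions(precision=4,suppress=True)
T=imaging.capture('top');S=imaging.capture('scene')
for q in ['case','tray','tray_grip','flashlight','comb','glasses_case','ring_box','polish_tin','vase','cologne','dish']:
    rs=[]
    for n,p in (('top',T),('scene',S)):
        o=imaging.regions_of(q,p)
        for a in o[:2]:
            m=a['mask'].astype(np.uint8);cn,_=cv2.findContours(m,0,2);c=max(cn,key=cv2.contourArea) if cn else None
            mr=cv2.minAreaRect(c) if c is not None else None
            print(q,n,round(a['p'],2),np.round(a['centre'],1),m.sum(),'rect',np.round(mr[0],1),np.round(mr[1],1),round(mr[2],1))
        if o: rs.append(ray(p,o[0]['centre']))
    if len(rs)==2: x,e=tri(rs);print('   ->',x,np.round(e,4))
E
```

```text
case top 0.62 [192.1 202.4] 19629 rect [193.1 199.1] [133.5 158.1] 1.9
case top 0.44 [326.2 190.3] 616 rect [323.4 192.1] [21.9 29.5] 21.8
case scene 0.91 [421.6 200.8] 10580 rect [426.4 197.2] [129.3 106.6] 65.3
   -> [0.6105 0.1949 0.0027] [0.0034 0.0034]
tray top 0.85 [189.9 215.7] 9206 rect [189. 217.] [ 78. 122.] 90.0
tray top 0.65 [400.4 148.8] 954 rect [398.7 147.1] [33.5 34.4] 26.6
tray scene 0.94 [419.2 179.7] 3997 rect [418.  177.8] [48.2 97.8] 78.9
   -> [0.572  0.1853 0.0606] [0.0018 0.0018]
tray_grip top 0.72 [190.7 217.9] 9355 rect [189.  216.5] [ 79. 124.] 90.0
tray_grip scene 0.93 [414.8 178.9] 4064 rect [417.7 177.8] [49.  98.8] 78.9
   -> [0.5653 0.1787 0.0605] [0.0028 0.0028]
comb top 0.79 [319.3 260.1] 687 rect [323.4 262.7] [14.  61.9] 5.4
comb scene 0.86 [309.  184.8] 373 rect [309.9 185.7] [34.7 11.4] 79.2
   -> [ 0.4606 -0.1263  0.0088] [0.0089 0.0089]
glasses_case top 0.61 [426.7 257.7] 1320 rect [425.7 258.7] [22.  63.5] 11.3
glasses_case scene 0.55 [230.3 199.3] 673 rect [232.1 198. ] [17.9 42.2] 10.3
   -> [ 0.4622 -0.3822  0.0138] [0.0043 0.0043]
ring_box
[... 385 characters left out ...]
] [24.7 19.4] 76.0
   -> [ 0.6361 -0.2347  0.0027] [0.0034 0.0034]
vase top 0.75 [399.1 148.2] 941 rect [398.8 147.4] [32.2 35.8] 26.6
vase scene 0.87 [264.  264.3] 947 rect [266.3 261.9] [31.8 35.3] 26.6
   -> [ 0.7315 -0.3249  0.037 ] [0.0037 0.0037]
cologne top 0.97 [457.6 197.2] 636 rect [456.2 194.6] [23.4 32.9] 71.6
cologne scene 0.75 [212.8 235.9] 660 rect [210.2 236.4] [34.5 21.5] 71.6
   -> [ 0.6062 -0.4512  0.042 ] [0.0036 0.0036]
dish top 0.86 [336.4 140.1] 923 rect [338. 142.] [32. 34.] 90.0
dish scene 0.89 [322.4 259.3] 765 rect [322.9 260.3] [29.1 31.8] 63.4
dish scene 0.74 [422.9 203.2] 10776 rect [426.5 197. ] [128.2 109.2] 65.9
   -> [ 0.7555 -0.1712  0.0348] [0.0052 0.0052]
```

```bash
python3 - <<'E'
from h import *
T=imaging.capture('top');S=imaging.capture('scene')
a=cv2.resize(T['pixels'][110:290,110:280,::-1],None,fx=3.3,fy=3.3,interpolation=cv2.INTER_CUBIC);cv2.imwrite('pics/t_case.png',a)
a=cv2.resize(S['pixels'][135:265,345:505,::-1],None,fx=4.5,fy=4.5,interpolation=cv2.INTER_CUBIC);cv2.imwrite('pics/s_case.png',a)
a=cv2.resize(T['pixels'][165:305,300:460,::-1],None,fx=4.2,fy=4.2,interpolation=cv2.INTER_CUBIC);cv2.imwrite('pics/t_items.png',a)
E
```

```text
(no output)
```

View pics/t_case.png

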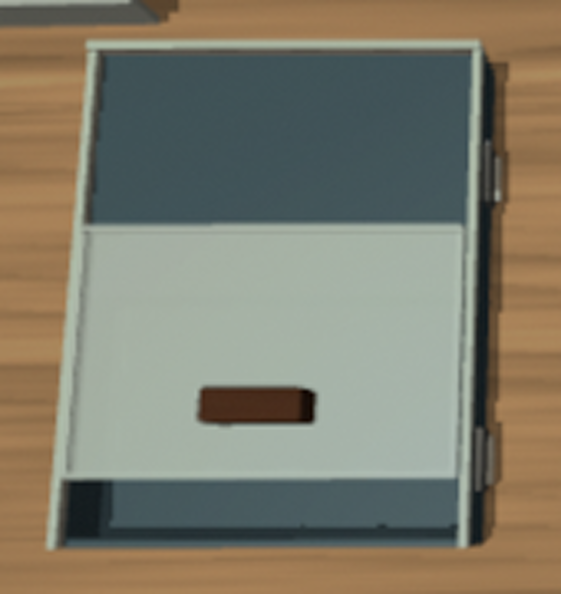

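View pics/s_case.png

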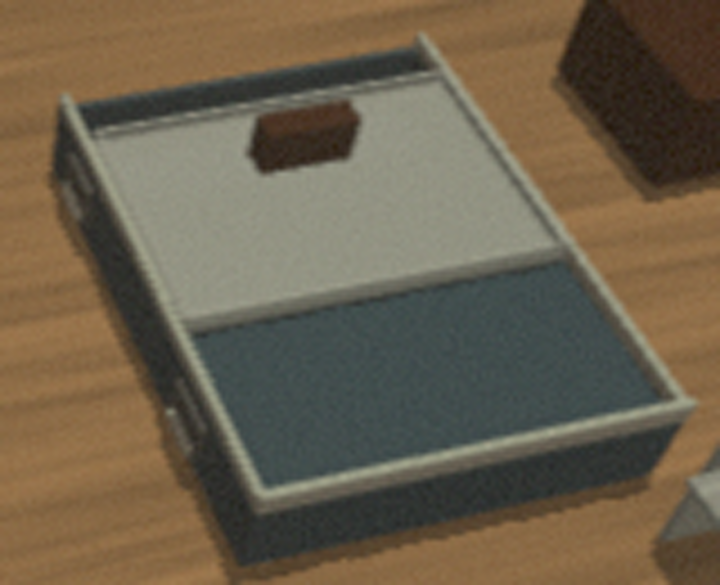

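View pics/t_items.png

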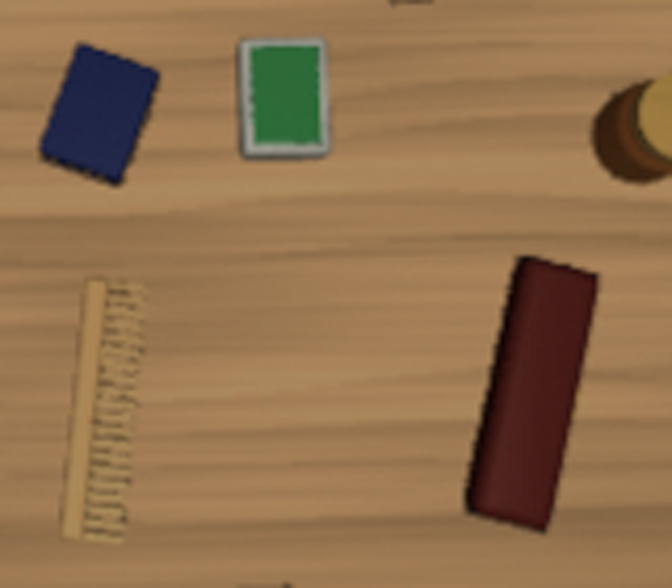

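```bash
python3 - <<'E'
from h import *
np.set_printoptions(precision=4,suppress=True)
T=imaging.capture('top');S=imaging.capture('scene')
def t(x,y):return (x/3.3+110,y/3.3+110)
def s(x,y):return (x/4.5+345,y/4.5+135)
from_t=[at_z(T,t(*u),.072) for u in [(48,547),(468,547),(87,42),(482,42)]]
print('top rails NL NR FL FR\n',np.array(from_t))
print('scene rails NL NR FL FR\n',np.array([at_z(S,s(*u),.072) for u in [(422,36),(65,97),(692,403),(257,508)]]))
for a,b in [((48,547),(422,36)),((468,547),(65,97)),((87,42),(692,403)),((482,42),(257,508))]:
    print('tri',*tri([ray(T,t(*a)),ray(S,s(*b))]))
print('tray near edge',at_z(T,t(65,478),.078),at_z(T,t(458,475),.078),'far',at_z(T,t(85,228),.078),at_z(T,t(466,226),.078))
print('handle top',[at_z(T,t(*u),.105) for u in [(197,423),(303,423),(200,388),(303,388)]])
def i(x,y):return (x/4.2+300,y/4.2+165)
def box(n,c,z):
    P=np.array([at_z(T,i(*u),z) for u in c]);print(n,P.mean(0),[ (np.linalg.norm(P[k]-P[(k+1)%4]).round(4), np.degrees(np.arctan2(*(P[(k+1)%4]-P[k])[[1,0]])).round(1)) for k in range(4)])
box('ring',[(40,152),(120,184),(160,75),(80,43)],.036)
box('tin',[(244,157),(328,157),(327,39),(240,41)],.03)
box('comb',[(62,538),(122,543),(147,284),(88,279)],.012)
box('glasses',[(468,512),(546,531),(598,275),(522,257)],.03)
E
```

```text
top rails NL NR FL FR
 [[0.437  0.3216 0.072 ]
 [0.4311 0.0349 0.072 ]
 [0.7985 0.3178 0.072 ]
 [0.7929 0.0287 0.072 ]]
scene rails NL NR FL FR
 [[0.4415 0.3193 0.072 ]
 [0.4371 0.0387 0.072 ]
 [0.796  0.3174 0.072 ]
 [0.7973 0.027  0.072 ]]
tri [0.4368 0.3235 0.0674] [0.0003036383635618915, 0.0003036383635618391]
tri [0.4316 0.0383 0.067 ] [0.002649439300109314, 0.0026494393001093106]
tri [0.7973 0.3161 0.0744] [0.0005225050327130852, 0.0005225050327131684]
tri [0.7946 0.0294 0.0671] [0.00014314492771593554, 0.00014314492771594294]
tray near edge [0.4832 0.3102 0.078 ] [0.4797 0.0413 0.078 ] far [0.658  0.3076 0.078 ] [0.654  0.0378 0.078 ]
handle top [array([0.5171, 0.2116, 0.105 ]), array([0.5157, 0.1407, 0.105 ]), array([0.5405, 0.2107, 0.105 ]), array([0.5391, 0.1415, 0.105 ])]
ring [ 0.6259 -0.1319  0.036 ] [(np.float64(0.0498), np.float64(-113.1)), (np.float64(0.0681), np.float64(-21.3)), (np.float64(0.0504), np.float64(66.6)), (np.float64(0.0684), np.float64(159.2))]
tin [ 0.6337 -0.2402  0.03  ] [(np.float64(0.0488), np.float64(-91.2)), (np.float64(0.0702), np.float64(-2.1)), (np.float64(0.0513), np.float64(90.2)), (np.float64(0.0689), np.float64(179.9))]
comb [ 0.457  -0.1313  0.012 ] [(np.float64(0.0342), np.float64(-95.8)), (np.float64(0.1473), np.float64(-7.0)), (np.float64(0.0346), np.float64(84.0)), (np.float64(0.1474), np.float64(173.1))]
glasses [ 0.4616 -0.3745  0.03  ] [(np.float64(0.0444), np.float64(-104.6)), (np.float64(0.1473), np.float64(-15.6)), (np.float64(0.0444), np.float64(75.4)), (np.float64(0.1473), np.float64(164.4))]
```

>>> apply_moves(
  xyz=[
    [0,0,0],
    [0,0,0],
    [0,0.035,0.035],
    [0,0.035,0.035],
    [0,0.035,0.035],
    [0,0.035,0.035],
    [0,0.035,0.035],
    [0,0.035,0.035],
    [0,0.035,0.035],
    [0,0.035,0.035],
    [0,0.035,0.035],
    [0,0.035,0],
  ],
  twist=[8.5,6.2,0,0,0,0,0,0,0,0,0,0],
  claw=[0,0,0,0,0,0,0,0,0,0,0,0],
)

```text
time_s: 2.75
tcp_pos: [0.481, -0.263, 0.2039]
ee_rot: [[0.004, 0.034, 0.999], [-0.004, 0.999, -0.034], [-1.0, -0.004, 0.004]]
wrist_force: [-0.5, 0.2, -1.2]
gripper_width: 0.032
```

>>> apply_moves(
  xyz=[
    [0,0.044,0],
    [0,0.044,0],
    [0,0.044,0],
    [0,0.044,0],
    [0,0.044,0],
    [0,0.044,0],
    [0,0.044,0],
    [0,0.044,0],
    [0,0.044,0],
    [0,0.044,-0.006],
  ],
  twist=[0,0,0,0,0,0,0,0,0,0],
  claw=[0,0,0,0,0,0,0,0,0,0],
)

```text
time_s: 3.75
tcp_pos: [0.4907, 0.1949, 0.2044]
ee_rot: [[0.01, 0.033, 0.999], [-0.003, 0.999, -0.033], [-1.0, -0.002, 0.011]]
wrist_force: [0.0, 0.1, 0.5]
gripper_width: 0.005
```

>>> apply_moves(
  xyz=[
    [0,-0.018,-0.003],
    [0.04,0,0],
    [0.04,0,0],
    [0.022,0,0],
    [0,0,0],
  ],
  twist=[0,0,0,0,0],
  claw=[0,0,0,0,0],
)

```text
time_s: 4.25
tcp_pos: [0.4894, 0.1835, 0.1018]
ee_rot: [[0.017, 0.022, 1.0], [0.002, 1.0, -0.022], [-1.0, 0.002, 0.017]]
wrist_force: [-0.3, -1.1, 0.0]
gripper_width: 0.006
```

```bash
python3 - <<'E'
from h import *
T=imaging.capture('top');S=imaging.capture('scene')
a=cv2.resize(T['pixels'][110:290,110:280,::-1],None,fx=2.2,fy=2.2,interpolation=cv2.INTER_CUBIC)
b=cv2.resize(S['pixels'][100:265,345:505,::-1],None,fx=2.4,fy=2.4,interpolation=cv2.INTER_CUBIC)
cv2.imwrite('pics/pre.png',np.hstack([a,b]))
E
```

```text
(no output)
```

View pics/pre.png

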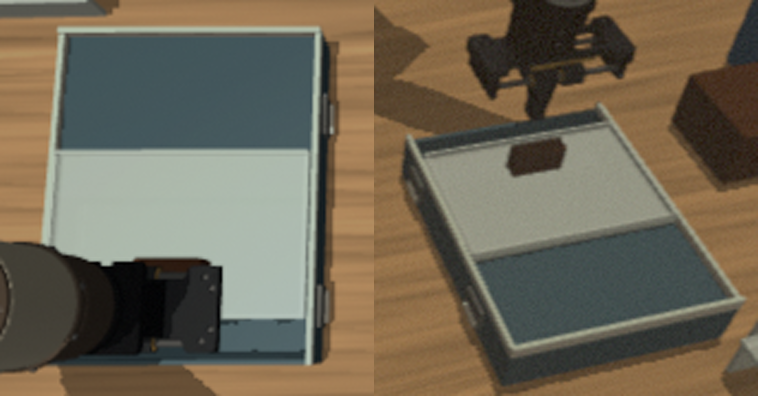

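>>> apply_moves(
  xyz=[
    [0.002,0,0.02],
    [0,0,0.02],
    [0,0,0.02],
    [0,0,0.02],
    [0,0,0.02],
    [0,0,0.02],
    [0,0,0.015],
  ],
  twist=[0,0,0,0,0,0,0],
  claw=[0,0,0,0,0,0,0],
)

```text
time_s: 5.05
tcp_pos: [0.638, 0.1835, 0.1246]
ee_rot: [[0.046, 0.019, 0.999], [0.016, 1.0, -0.02], [-0.999, 0.017, 0.046]]
wrist_force: [-0.5, -0.7, 0.0]
gripper_width: 0.006
```

```bash
python3 - <<'E'
from h import *
T=imaging.capture('top');S=imaging.capture('scene')
a=cv2.resize(T['pixels'][110:290,110:280,::-1],None,fx=2.2,fy=2.2,interpolation=cv2.INTER_CUBIC)
b=cv2.resize(S['pixels'][100:265,345:505,::-1],None,fx=2.4,fy=2.4,interpolation=cv2.INTER_CUBIC)
cv2.imwrite('pics/push1.png',np.hstack([a,b]));s=r.sense();print(s['tcp_pos'],s['ee_rot'],s['joints'])
E
```

```text
[0.63863653 0.18350618 0.12442337] [[ 0.04721543  0.02003914  0.9986837 ]
 [ 0.01667501  0.99964361 -0.02084676]
 [-0.99874554  0.01763735  0.04686445]] [  30.2160208    27.78660248   -2.56286982    0.64015481  -56.83238974
 -121.72517635]
```

View pics/push1.png

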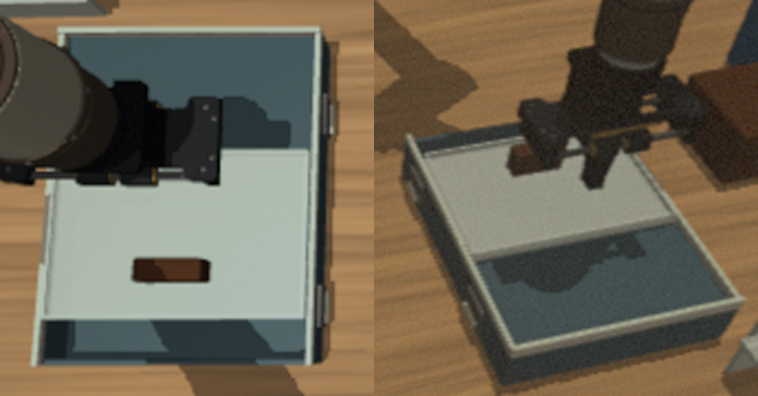

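```bash
python3 - <<'E'
from h import *
np.set_printoptions(precision=4,suppress=True)
T=imaging.capture('top');S=imaging.capture('scene')
s=r.sense();R=np.array(s['ee_rot']);p=np.array(s['tcp_pos']);tip=p+R[:,0]*.014
for nm,P in (('T',T),('S',S)): print(nm,'tip',proj(P,tip),'grasp',proj(P,p-R[:,0]*.005))
cx=[(.516,.141,.105),(.516,.211,.105),(.540,.211,.105),(.540,.141,.105)]
a=T['pixels'][190:270,150:250,::-1];b=S['pixels'][130:190,390:480,::-1]
cv2.imwrite('pics/z1.png',np.hstack([cv2.resize(a,(400,320),interpolation=2),cv2.resize(b,(400,267),interpolation=2)[:, :].copy() if 0 else cv2.resize(b,(400,320),interpolation=2)]))
for c in cx: print(proj(T,c),proj(S,c))
E
```

```text
T tip [184.0424 184.5409] grasp [181.2535 183.285 ]
S tip [431.5717 183.7164] grasp [432.9861 178.9299]
[201.6717 238.0272] [400.6433 159.6798]
[169.9399 238.6786] [421.4077 155.7644]
[170.4591 227.8057] [424.8763 160.8937]
[202.0366 227.1636] [403.878  164.9203]
```

View pics/z1.png

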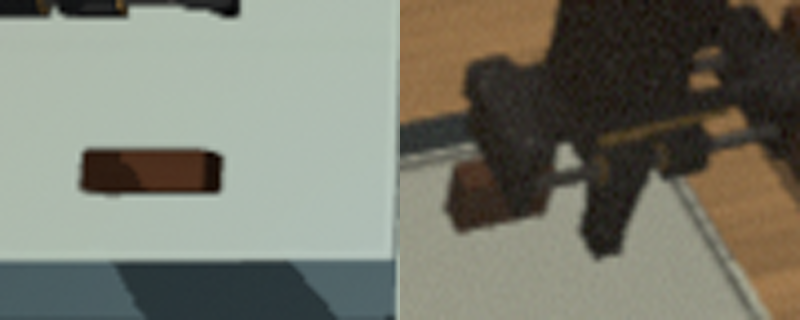

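>>> apply_moves(
  xyz=[
    [-0.03,0,0],
    [0,0,-0.02],
    [0,0,-0.02],
    [0,0,-0.02],
    [0,0,-0.02],
    [0,0,-0.02],
    [0,0,-0.02],
    [0,0,-0.02],
    [0,0,0],
  ],
  twist=[0,0,0,0,0,0,0,0,0],
  claw=[0,0,0,0,0,0,0,0,0],
)

```text
time_s: 6.15
tcp_pos: [0.4825, 0.1841, 0.1539]
ee_rot: [[0.047, 0.017, 0.999], [0.02, 1.0, -0.018], [-0.999, 0.021, 0.046]]
wrist_force: [-0.3, 0.0, 0.2]
gripper_width: 0.006
```

>>> apply_moves(
  xyz=[
    [0.035,-0.003,0],
    [0.033,-0.003,0],
    [0,0,0],
  ],
  twist=[0,0,0],
  claw=[0,0,0],
)

```text
time_s: 6.45
tcp_pos: [0.487, 0.1811, 0.0888]
ee_rot: [[0.055, 0.014, 0.998], [0.025, 1.0, -0.015], [-0.998, 0.026, 0.055]]
wrist_force: [0.0, -0.3, 0.3]
gripper_width: 0.004
```

>>> apply_moves(
  xyz=[
    [0,0,0.01],
  ],
  twist=[0],
  claw=[0],
)

```text
time_s: 6.55
tcp_pos: [0.4971, 0.1809, 0.0903]
ee_rot: [[0.055, 0.012, 0.998], [0.025, 1.0, -0.014], [-0.998, 0.026, 0.055]]
wrist_force: [0.2, -0.5, 0.2]
gripper_width: 0.01
```

>>> apply_moves(
  xyz=[
    [0,0,0.01],
  ],
  twist=[0],
  claw=[0],
)

```text
time_s: 6.65
tcp_pos: [0.5087, 0.1814, 0.0924]
ee_rot: [[0.057, 0.011, 0.998], [0.026, 1.0, -0.013], [-0.998, 0.027, 0.057]]
wrist_force: [0.4, 0.0, 0.1]
gripper_width: 0.004
```

>>> apply_moves(
  xyz=[
    [0,0,0.01],
  ],
  twist=[0],
  claw=[0],
)

```text
time_s: 6.75
tcp_pos: [0.5208, 0.1819, 0.0947]
ee_rot: [[0.06, 0.011, 0.998], [0.028, 1.0, -0.013], [-0.998, 0.028, 0.06]]
wrist_force: [0.4, 0.6, -0.2]
gripper_width: 0.006
```

```bash
cat >> h.py <<'E'
def cs(n):
    T=imaging.capture('top');S=imaging.capture('scene')
    a=cv2.resize(T['pixels'][110:290,110:280,::-1],None,fx=2.2,fy=2.2,interpolation=cv2.INTER_CUBIC)
    b=cv2.resize(S['pixels'][100:265,345:505,::-1],None,fx=2.4,fy=2.4,interpolation=cv2.INTER_CUBIC)
    cv2.imwrite('pics/'+n+'.png',np.hstack([a,b]))
E
python3 -c "
from h import *
cs('p3');s=r.sense();print(s['tcp_pos'],s['wrist_force'])"
```

```text
[0.52147147 0.18208726 0.09447003] [ 0.15192963  0.09205497 -0.03296533]
```

View pics/p3.png

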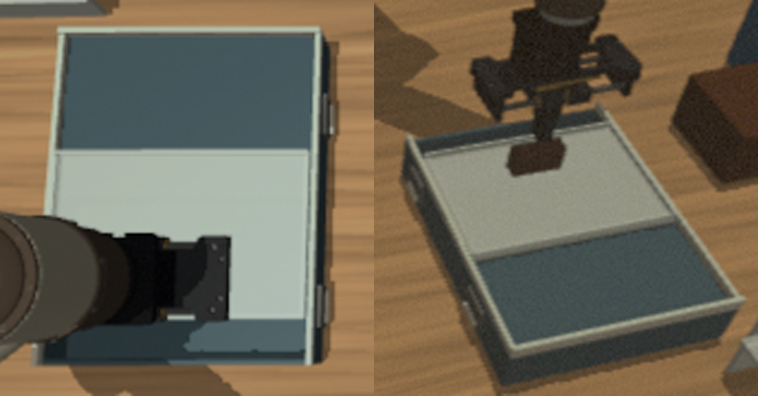

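```bash
python3 - <<'E'
from h import *
np.set_printoptions(precision=4,suppress=True)
T=imaging.capture('top');S=imaging.capture('scene');W=imaging.capture('wrist')
s=r.sense();R=np.array(s['ee_rot']);p=np.array(s['tcp_pos']);tip=p+R[:,0]*.014
save('w3',W)
def z(P,c,n,k=8,pts=[]):
    x0,y0=int(c[0])-40,int(c[1])-30
    im=cv2.resize(P['pixels'][y0:y0+60,x0:x0+80,::-1],None,fx=k,fy=k,interpolation=2)
    for q,col in pts:
        u=proj(P,q);cv2.circle(im,(int((u[0]-x0+.5)*k),int((u[1]-y0+.5)*k)),4,col,1)
    cv2.imwrite('pics/'+n+'.png',im)
H=[((.516,.141,.105),(0,255,0)),((.516,.211,.105),(0,255,0)),((.540,.211,.105),(0,255,0)),((.540,.141,.105),(0,255,0))]
pts=[(tip,(0,0,255)),(p-R[:,0]*.005,(255,255,0))]+H
z(S,proj(S,tip),'s3',pts=pts)
print(proj(W,tip),proj(W,p),[proj(W,h[0]) for h in H])
E
```

```text
[321.6151 229.9453] [321.7322 238.5372] [array([246.5535, 245.2005]), array([378.4045, 242.0307]), array([376.6654, 281.3512]), array([250.0608, 284.7166])]
```

View pics/s3.png

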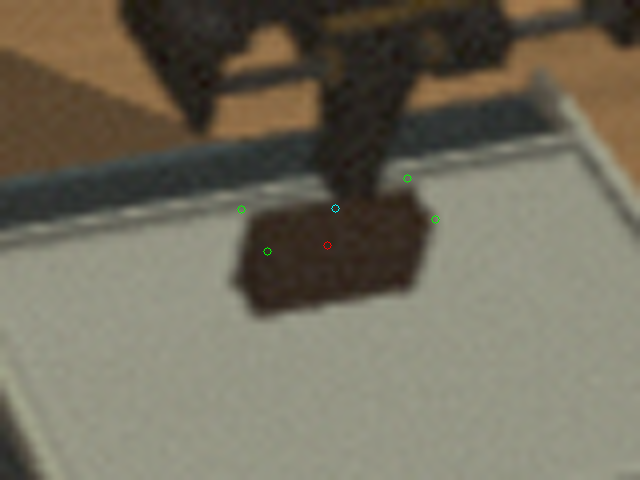

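View pics/w3.png

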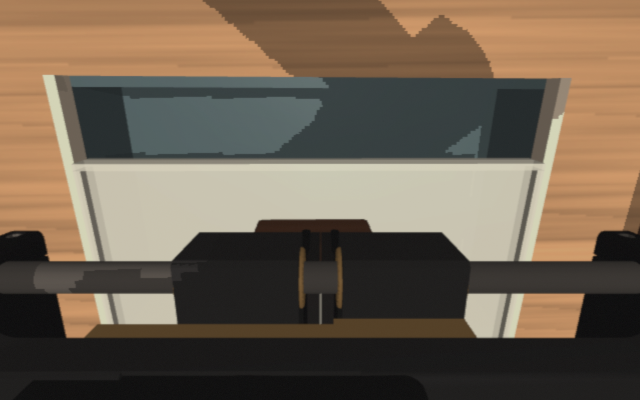

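```bash
python3 - <<'E'
from h import *
np.set_printoptions(precision=4,suppress=True)
W=imaging.capture('wrist');s=r.sense();print(s['tcp_pos'],s['time_s'])
for x in (.51,.516,.52,.53,.54): print(x,proj(W,(x,.141,.067)),proj(W,(x,.211,.067)))
print('tray near edge',at_z(W,(78,160),.078),at_z(W,(543,160),.078))
print('rail near ends',at_z(W,(45,76),.072),at_z(W,(569,78),.072))
print('handle bottom',at_z(W,(255,221),.067),at_z(W,(371,221),.067))
o,d=ray(W,(320,200));print(o,d)
E
```

```text
[0.5184 0.1811 0.093 ] 7.05
0.51 [256.7061 210.6605] [367.7245 208.2795]
0.516 [257.3764 219.5442] [367.4365 217.1217]
0.52 [257.8169 225.3818] [367.2472 222.9326]
0.53 [258.8962 239.6871] [366.7833 237.1743]
0.54 [259.9455 253.5937] [366.3322 251.0219]
tray near edge [0.4736 0.0457 0.078 ] [0.4785 0.3103 0.078 ]
rail near ends [0.4291 0.0348 0.072 ] [0.4336 0.3202 0.072 ]
handle bottom [0.517  0.1394 0.067 ] [0.5187 0.2134 0.067 ]
[0.4358 0.1763 0.2701] [ 0.3175  0.0214 -0.948 ]
```

>>> apply_moves(
  xyz=[
    [0.003,0,0],
  ],
  twist=[0],
  claw=[0],
)

```text
time_s: 7.15
tcp_pos: [0.5185, 0.1812, 0.0904]
ee_rot: [[0.058, 0.011, 0.998], [0.027, 1.0, -0.013], [-0.998, 0.027, 0.057]]
wrist_force: [0.5, -0.0, -1.0]
gripper_width: 0.005
```

>>> apply_moves(
  xyz=[
    [0.003,0,0],
  ],
  twist=[0],
  claw=[0],
)

```text
time_s: 7.25
tcp_pos: [0.5184, 0.1813, 0.0872]
ee_rot: [[0.058, 0.011, 0.998], [0.027, 1.0, -0.013], [-0.998, 0.027, 0.057]]
wrist_force: [-0.0, 0.2, 0.1]
gripper_width: 0.004
```

```bash
python3 - <<'E'
from h import *
S=imaging.capture('scene');s=r.sense();print(s['tcp_pos'],s['wrist_force'],s['moment'])
cv2.imwrite('pics/s4.png',cv2.resize(S['pixels'][100:200,370:500,::-1],None,fx=6,fy=6,interpolation=2))
E
```

```text
[0.51845668 0.18125171 0.08708886] [-0.59569759  0.63080194  2.20024739] [-0.03828646  0.36789523  0.02992139]
```

View pics/s4.png

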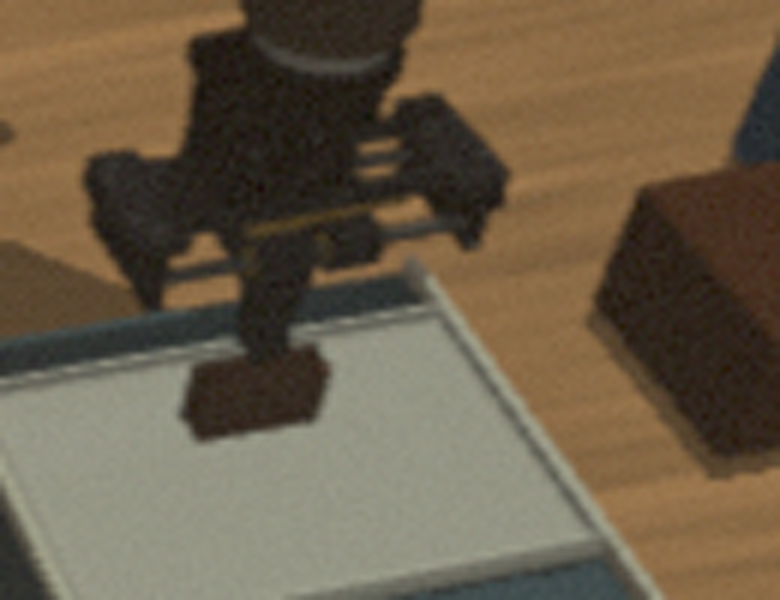

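>>> apply_moves(
  xyz=[
    [0.003,0,0],
  ],
  twist=[0],
  claw=[0],
)

```text
time_s: 7.4
tcp_pos: [0.5201, 0.1814, 0.0866]
ee_rot: [[0.061, 0.009, 0.998], [0.026, 1.0, -0.01], [-0.998, 0.026, 0.061]]
wrist_force: [-3.1, -4.8, 22.6]
gripper_width: 0.003
```

```bash
python3 - <<'E'
from h import *
for i in range(4):
    S=imaging.capture('scene');s=r.sense();print(s['tcp_pos'],s['wrist_force'],s['moment'])
E
```

```text
[0.52048525 0.18133462 0.08683015] [-0.65751924 -2.60417787 11.49423202] [-1.05020627  0.11129228 -0.06226363]
[0.52045773 0.18132666 0.08681833] [-1.06042978 -3.66309455 11.43436575] [-1.1546662   0.03917052 -0.04633847]
[0.52046335 0.18133095 0.0868084 ] [-1.10727303 -4.16027501 10.59502081] [-1.1284197   0.03801525 -0.05149188]
[0.52049516 0.18135635 0.086835  ] [-0.61888719 -3.51267999 11.42644723] [-1.02273525  0.07771889 -0.07315348]
```

```bash
python3 - <<'E'
from h import *
np.set_printoptions(precision=4,suppress=True)
S=imaging.capture('scene')
R=np.array([[-0.0005,-0.2403,0.9707],[0.0017,0.9707,0.2403],[-1,0.0017,-0.0001]]);p=np.array([.1502,-.6062,.2034])
im=cv2.resize(cv2.imread('pics/scene0.png')[20:120,70:180],None,fx=7,fy=7,interpolation=2)
for a in (.014,-.005,-.018,-.056):
  for y in (-.0435,.0435):
    u=proj(S,p+R@np.array([a,y,0]));print(a,y,u);cv2.circle(im,(int((u[0]-70+.5)*7),int((u[1]-20+.5)*7)),4,(0,0,255) if a>0 else (0,255,255),1)
cv2.imwrite('pics/s0t.png',im[:, :800])
E
```

```text
0.014 -0.0435 [123.823  107.8958]
0.014 0.0435 [152.3814 100.1331]
-0.005 -0.0435 [121.4644 102.6558]
-0.005 0.0435 [150.432   94.9264]
-0.018 -0.0435 [119.816   98.9937]
-0.018 0.0435 [149.0703  91.2895]
-0.056 -0.0435 [114.8288  87.9142]
-0.056 0.0435 [144.9542  80.2954]
```

View pics/s0t.png

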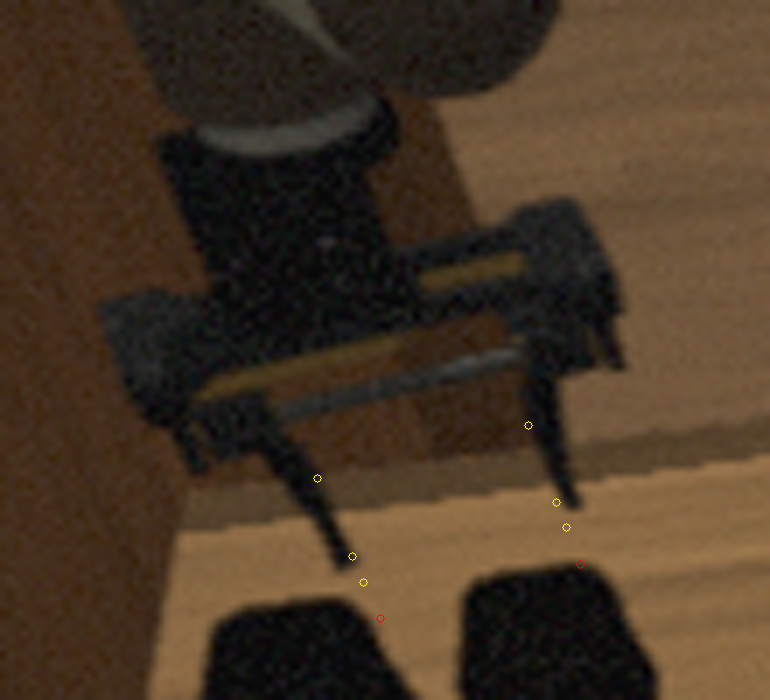

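>>> apply_moves(
  xyz=[
    [-0.02,0,0],
    [0,0,-0.018],
    [0,0,-0.018],
    [0.018,0,0],
    [0.018,0,0],
    [0,0,0],
  ],
  twist=[0,0,0,0,0,0],
  claw=[0,0,0,0,0,0],
)

```text
time_s: 8.25
tcp_pos: [0.4847, 0.1826, 0.0698]
ee_rot: [[0.065, 0.009, 0.998], [0.029, 1.0, -0.011], [-0.997, 0.03, 0.065]]
wrist_force: [-0.4, -0.5, 0.2]
gripper_width: 0.005
```

>>> apply_moves(
  xyz=[
    [0.002,0,0.015],
    [0.002,0,0.015],
    [0.002,0,0.015],
  ],
  twist=[0,0,0],
  claw=[0,0,0],
)

```text
time_s: 8.55
tcp_pos: [0.5282, 0.1818, 0.0675]
ee_rot: [[0.061, 0.007, 0.998], [0.027, 1.0, -0.009], [-0.998, 0.027, 0.061]]
wrist_force: [-2.8, -0.0, 1.9]
gripper_width: 0.003
```

>>> apply_moves(
  xyz=[
    [0.001,0,0.02],
    [0.001,0,0.02],
    [0.001,0,0.02],
    [0.001,0,0.02],
    [0.001,0,0.015],
  ],
  twist=[0,0,0,0,0],
  claw=[0,0,0,0,0],
)

```text
time_s: 9.05
tcp_pos: [0.6196, 0.18, 0.0675]
ee_rot: [[0.045, 0.008, 0.999], [0.023, 1.0, -0.009], [-0.999, 0.023, 0.045]]
wrist_force: [-3.6, 0.7, 2.9]
gripper_width: 0.005
```

>>> apply_moves(
  xyz=[
    [0.001,0,0.01],
    [0,0,0.008],
    [0,0,0.006],
  ],
  twist=[0,0,0],
  claw=[0,0,0],
)

```text
time_s: 9.35
tcp_pos: [0.6378, 0.1793, 0.0672]
ee_rot: [[0.029, 0.011, 1.0], [0.02, 1.0, -0.011], [-0.999, 0.02, 0.029]]
wrist_force: [-27.2, 7.3, 17.7]
gripper_width: 0.004
```

>>> apply_moves(
  xyz=[
    [0,0,-0.01],
    [0,0,-0.02],
    [-0.04,0,0],
    [-0.04,0,0],
    [-0.04,0,0],
    [0,-0.05,-0.04],
    [0,-0.05,-0.04],
    [0,-0.05,-0.03],
    [0,-0.05,0],
    [0,-0.05,0],
    [0,-0.05,0],
  ],
  twist=[0,0,0,0,0,0,0,0,0,0,0],
  claw=[0,0,0,0,0,0,1,1,1,1,1],
)

```text
time_s: 10.45
tcp_pos: [0.5093, -0.0971, 0.186]
ee_rot: [[0.052, -0.006, 0.999], [0.022, 1.0, 0.005], [-0.998, 0.022, 0.052]]
wrist_force: [1.6, 0.3, -0.8]
gripper_width: 0.376
```

```bash
python3 - <<'E'
from h import *
np.set_printoptions(precision=4,suppress=True)
T=imaging.capture('top');save('t5',T);W=imaging.capture('wrist');save('w5',W)
for q in ['comb','glasses_case','ring_box','polish_tin']:
  for n,P in (('T',T),('W',W)):
    for a in imaging.regions_of(q,P)[:1]:
        cn,_=cv2.findContours(a['mask'].astype(np.uint8),0,2);c=max(cn,key=cv2.contourArea);mr=cv2.minAreaRect(c)
        print(q,n,round(a['p'],2),np.round(mr[0],1),np.round(mr[1],1),round(mr[2],1))
E
```

```text
comb T 0.68 [321.3 279.4] [14.3 27.8] 3.6
comb W 0.91 [288.1 113.2] [ 38.  152.2] 6.1
glasses_case T 0.59 [425.6 258.5] [22.6 63.9] 11.3
glasses_case W 0.69 [ 36.  118.5] [167.  72.] 90.0
ring_box T 0.49 [321.5 282. ] [22. 15.] 90.0
ring_box W 0.8 [305.  247.5] [25. 40.] 90.0
polish_tin T 0.73 [366.6 188.2] [29.2 21.8] 87.4
```

View pics/t5.png

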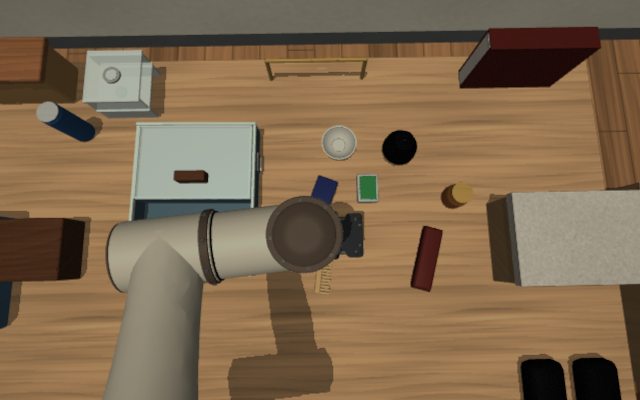

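View pics/w5.png

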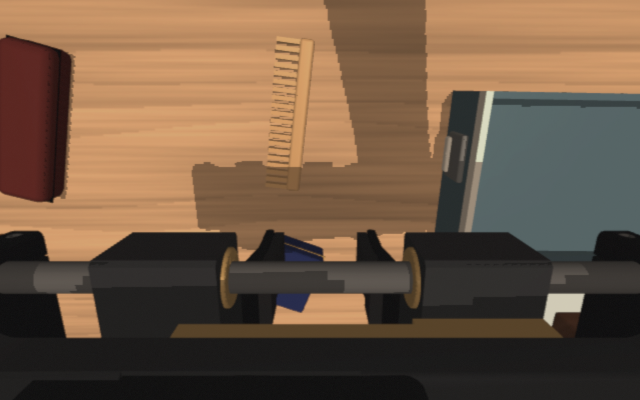

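>>> apply_moves(
  xyz=[
    [0,-0.015,0.04],
    [0,-0.01,0.04],
    [0,-0.01,0.037],
    [0,0,0],
    [0,0,0],
    [0,0,0],
  ],
  twist=[0,0,0,8.5,8.5,4.5],
  claw=[0.95,0.95,0.95,0.95,0.95,0.95],
)

```text
time_s: 11.55
tcp_pos: [0.6313, -0.1224, 0.1871]
ee_rot: [[0.044, 0.361, 0.931], [0.023, 0.932, -0.363], [-0.999, 0.038, 0.033]]
wrist_force: [-0.5, 0.3, -0.1]
gripper_width: 0.946
```

```bash
python3 - <<'E'
from h import *
np.set_printoptions(precision=4,suppress=True)
W=imaging.capture('wrist');save('w6',W);T=imaging.capture('top')
cv2.imwrite('pics/t6.png',cv2.resize(T['pixels'][160:300,260:460,::-1],None,fx=4,fy=4,interpolation=2))
for q in ['ring_box','polish_tin']:
    for a in imaging.regions_of(q,W)[:1]:
        cn,_=cv2.findContours(a['mask'].astype(np.uint8),0,2);c=max(cn,key=cv2.contourArea);mr=cv2.minAreaRect(c)
        print(q,round(a['p'],2),np.round(mr[0],1),np.round(mr[1],1),round(mr[2],1), at_z(W,mr[0],.036))
s=r.sense();print(s['tcp_pos'],s['ee_rot'],s['gripper_width'])
E
```

```text
ring_box 0.72 [304. 173.] [72. 54.] 90.0 [ 0.6229 -0.132   0.036 ]
polish_tin 0.78 [211.9 216.8] [71.1 56.3] 63.4 [ 0.6304 -0.2353  0.036 ]
[ 0.6307 -0.1227  0.1878] [[ 0.0451  0.3558  0.9335]
 [ 0.0231  0.9338 -0.357 ]
 [-0.9987  0.0377  0.0339]] 0.9518565923293568
```

View pics/w6.png

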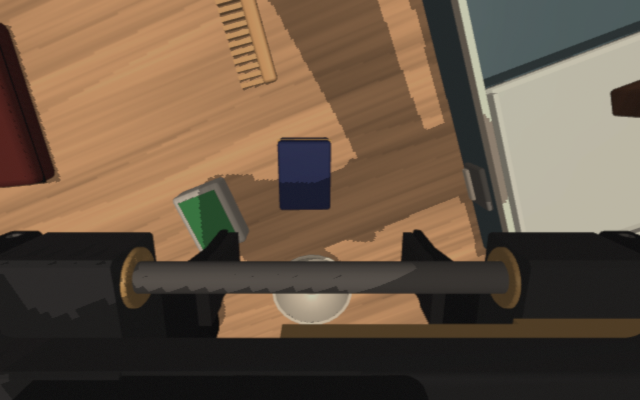

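View pics/t6.png

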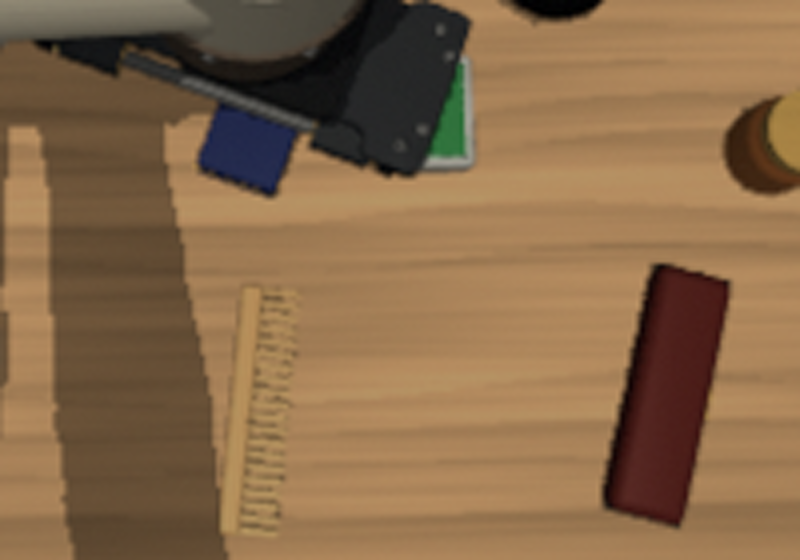

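>>> apply_moves(
  xyz=[
    [0,-0.018,-0.009],
    [0.045,0,0],
    [0.045,0,0],
    [0.04,0,0],
    [0,0,0],
  ],
  twist=[0,0,0,0,0],
  claw=[0.8,0.8,0.8,0.8,0.8],
)

```text
time_s: 12.25
tcp_pos: [0.6246, -0.1322, 0.058]
ee_rot: [[0.055, 0.344, 0.937], [0.022, 0.938, -0.346], [-0.998, 0.04, 0.044]]
wrist_force: [-1.3, 0.5, -1.1]
gripper_width: 0.8
```

>>> apply_moves(
  xyz=[
    [0.035,-0.002,-0.002],
    [0.032,-0.001,-0.002],
    [0,0,0],
    [0,0,0],
    [0,0,0],
    [0,0,0],
    [0,0,0],
  ],
  twist=[0,0,0,0,0,0,0],
  claw=[0.8,0.8,0.8,0.3,0.3,0.3,0.3],
)

```text
time_s: 12.95
tcp_pos: [0.634, -0.1322, 0.0049]
ee_rot: [[0.077, 0.334, 0.94], [0.019, 0.942, -0.336], [-0.997, 0.044, 0.066]]
wrist_force: [-0.2, 0.6, -1.1]
gripper_width: 0.595
```

>>> apply_moves(
  xyz=[
    [0,0,0],
    [0,0,0],
    [0.014,0,-0.004],
    [0,0,0],
    [0,0,0],
    [0,0,0],
  ],
  twist=[0,0,0,0,0,0],
  claw=[0.8,0.8,0.8,0.3,0.3,0.3],
)

```text
time_s: 13.55
tcp_pos: [0.6338, -0.1309, -0.0054]
ee_rot: [[0.084, 0.333, 0.939], [0.018, 0.942, -0.335], [-0.996, 0.045, 0.073]]
wrist_force: [0.5, 0.1, -0.9]
gripper_width: 0.611
```

>>> apply_moves(
  xyz=[
    [-0.03,0,0],
    [-0.04,0,0],
    [-0.04,0,0],
    [-0.04,0,0],
    [0,0,0],
  ],
  twist=[0,0,0,0,0],
  claw=[0.3,0.3,0.3,0.3,0.3],
)

```text
time_s: 14.05
tcp_pos: [0.6203, -0.1344, 0.1486]
ee_rot: [[0.079, 0.333, 0.94], [0.018, 0.942, -0.335], [-0.997, 0.043, 0.068]]
wrist_force: [0.6, -0.5, -0.0]
gripper_width: 0.596
```

>>> apply_moves(
  xyz=[
    [0,0,0],
    [0,0,0],
    [0,0,0],
    [0,0.046,-0.01],
    [0,0.046,-0.01],
    [0,0.046,-0.01],
    [0,0.046,-0.01],
    [0,0.046,-0.009],
    [0,0,0],
  ],
  twist=[-8.5,-8.5,-1.8,0,0,0,0,0,0],
  claw=[0.3,0.3,0.3,0.3,0.3,0.3,0.3,0.3,0.3],
)

```text
time_s: 14.95
tcp_pos: [0.5695, 0.1015, 0.1479]
ee_rot: [[0.079, 0.008, 0.997], [0.019, 1.0, -0.01], [-0.997, 0.019, 0.079]]
wrist_force: [0.7, -0.2, -1.6]
gripper_width: 0.596
```

```bash
python3 - <<'E'
from h import *
T=imaging.capture('top');W=imaging.capture('wrist');S=imaging.capture('scene')
a=cv2.resize(W['pixels'][:,:,::-1],(480,300));b=S['pixels'][80:280,220:540,::-1];cv2.imwrite('pics/c7.png',np.hstack([a,cv2.resize(b,(480*2//3,300))]))
E
```

```text
(no output)
```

View pics/c7.png

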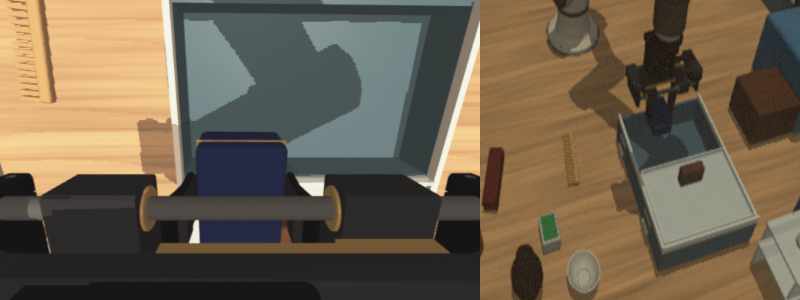

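>>> apply_moves(
  xyz=[
    [0.03,-0.004,-0.004],
    [0.03,-0.002,-0.004],
    [0.03,0,-0.004],
    [0,0,0],
  ],
  twist=[0,0,0,0],
  claw=[0.3,0.3,0.3,0.3],
)

```text
time_s: 15.5
tcp_pos: [0.5675, 0.0869, 0.0558]
ee_rot: [[0.082, 0.022, 0.996], [0.017, 1.0, -0.024], [-0.996, 0.019, 0.082]]
wrist_force: [-0.6, 0.1, -1.9]
gripper_width: 0.602
```

>>> apply_moves(
  xyz=[
    [0,0.01,0],
    [0.025,0,-0.002],
    [0.02,0,-0.002],
    [0,0,0],
  ],
  twist=[0,0,0,0],
  claw=[0.3,0.3,0.3,0.3],
)

```text
time_s: 15.9
tcp_pos: [0.574, 0.0978, 0.0161]
ee_rot: [[0.093, 0.026, 0.995], [0.02, 0.999, -0.028], [-0.995, 0.023, 0.093]]
wrist_force: [-0.2, -0.7, -0.9]
gripper_width: 0.603
```

>>> apply_moves(
  xyz=[
    [0.012,0,-0.005],
    [0,0,0],
  ],
  twist=[0,0],
  claw=[0.3,0.3],
)

```text
time_s: 16.1
tcp_pos: [0.5733, 0.0992, 0.0074]
ee_rot: [[0.099, 0.026, 0.995], [0.022, 0.999, -0.028], [-0.995, 0.025, 0.099]]
wrist_force: [-0.6, -0.5, -0.9]
gripper_width: 0.599
```

>>> apply_moves(
  xyz=[
    [0.004,0,-0.001],
    [0,0,0],
    [0,0,0],
    [0,0,0],
    [0,0,0],
    [-0.03,0,0],
    [-0.04,0,0],
    [-0.04,0,0],
    [-0.04,0,0],
  ],
  twist=[0,0,0,0,0,0,0,0,0],
  claw=[0.3,0.3,0.72,0.72,0.72,0.75,0.75,0.75,0.75],
)

```text
time_s: 17.0
tcp_pos: [0.5579, 0.0958, 0.1577]
ee_rot: [[0.098, 0.025, 0.995], [0.021, 0.999, -0.027], [-0.995, 0.023, 0.097]]
wrist_force: [1.0, 0.5, -0.3]
gripper_width: 0.751
```

```bash
cat >> h.py <<'E'
def c3(n):
    T=imaging.capture('top');W=imaging.capture('wrist');S=imaging.capture('scene')
    a=cv2.resize(W['pixels'][:,:,::-1],(480,300));b=S['pixels'][80:280,220:540,::-1]
    t=cv2.resize(T['pixels'][110:310,100:480,::-1],(480,253));
    c=np.zeros((553,800,3),np.uint8);c[:300,:480]=a;c[:300,480:]=cv2.resize(b,(320,300));c[300:,:480]=t;cv2.imwrite('pics/'+n+'.png',c)
    return T,W,S
E
python3 - <<'E'
from h import *
c3('c8')
E
```

```text
(no output)
```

View pics/c8.png

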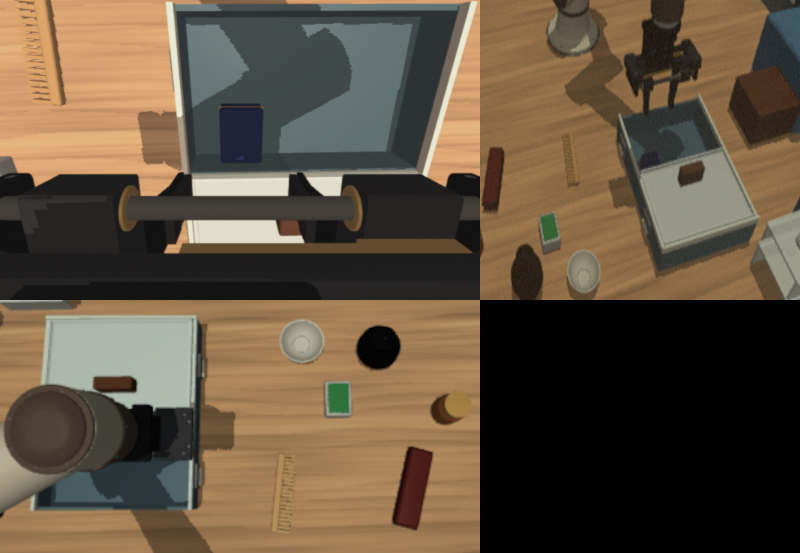

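>>> apply_moves(
  xyz=[
    [0,-0.042,0.004],
    [0,-0.042,0.004],
    [0,-0.042,0.004],
    [0,-0.042,0.004],
    [0,-0.042,0.004],
    [0,-0.042,0.004],
    [0,-0.042,0.004],
    [0,-0.038,0.004],
    [0,0,0],
  ],
  twist=[0,0,0,0,0,0,0,0,0],
  claw=[0.8,0.8,0.8,0.8,0.8,0.8,0.8,0.8,0.8],
)

```text
time_s: 18.05
tcp_pos: [0.5817, -0.246, 0.1443]
ee_rot: [[0.093, 0.02, 0.995], [0.027, 0.999, -0.023], [-0.995, 0.029, 0.092]]
wrist_force: [-1.9, 0.3, -0.6]
gripper_width: 0.801
```

```bash
cat >> h.py <<'E'
def fit(q,P,z,L,Wd):
    for a in imaging.regions_of(q,P)[:1]:
        cn,_=cv2.findContours(a['mask'].astype(np.uint8),0,2);c=max(cn,key=cv2.contourArea)
        h=cv2.convexHull(c).reshape(-1,2).astype(float)
        w=np.array([at_z(P,u,z)[:2] for u in h]).astype(np.float32)
        mr=cv2.minAreaRect((w*1000).astype(np.float32))
        b=cv2.boxPoints(mr);e=b[1]-b[0],b[2]-b[1];k=max(e,key=np.linalg.norm);an=np.degrees(np.arctan2(k[1],k[0]));an=(an+90)%180-90
        print(q,'p',round(a['p'],2),'c',np.round(mr[0],1),'size',np.round(sorted(mr[1]),1),'yaw',round(float(an),1))
E
python3 - <<'E'
from h import *
np.set_printoptions(precision=4,suppress=True)
T,W,S=c3('c9')
fit('polish_tin',W,.03,70,52);fit('polish_tin',T,.03,70,52)
s=r.sense();print(s['tcp_pos'],s['gripper_width'])
E
```

```text
polish_tin p 0.62 c [ 605.2 -472.2] size [ 51.  119.8] yaw -80.7
[ 0.5822 -0.2409  0.146 ] 0.7993787582916925
```

View pics/c9.png

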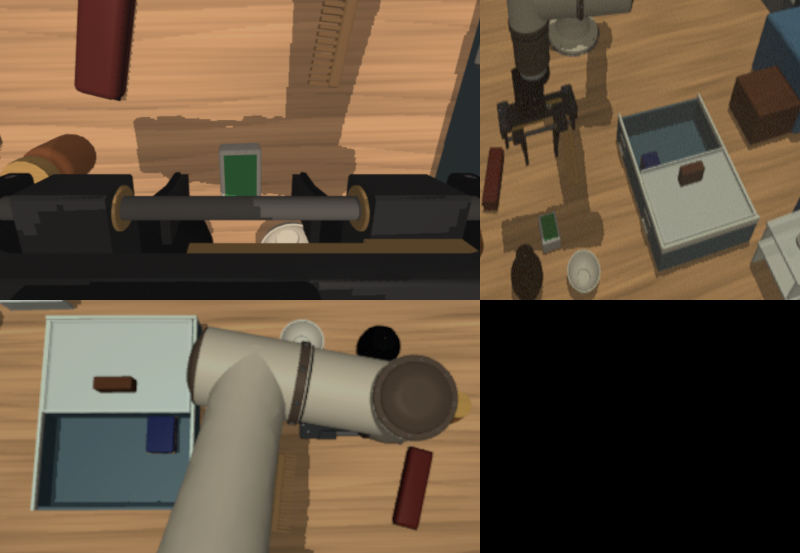

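```bash
python3 - <<'E'
from h import *
np.set_printoptions(precision=4,suppress=True)
W=imaging.capture('wrist')
cv2.imwrite('pics/w9.png',cv2.resize(W['pixels'][180:280,260:380,::-1],None,fx=6,fy=6,interpolation=2))
for x in (.598,.6687):
  for y in (-.2142,-.2662): print(proj(W,(x,y,.03)))
E
```

```text
[347.3093 195.2075]
[289.5455 196.5716]
[346.3434 263.5277]
[292.8533 265.0351]
```

View pics/w9.png

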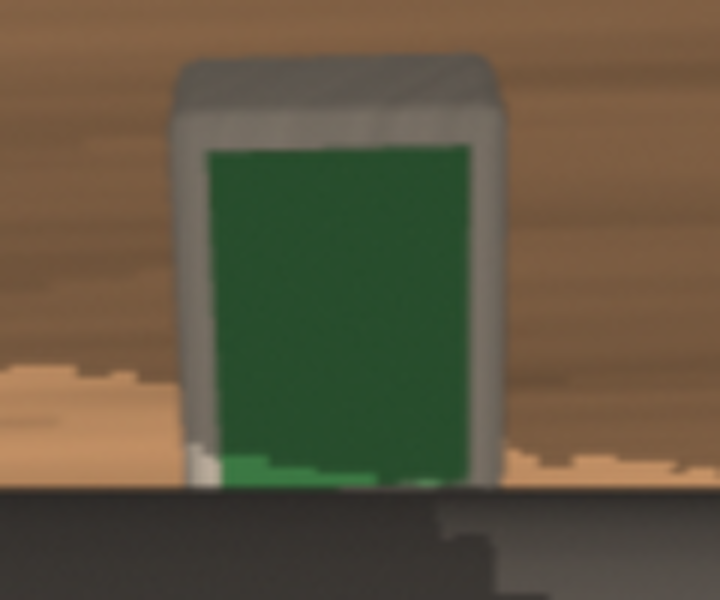

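>>> apply_moves(
  xyz=[
    [0,-0.005,0.029],
    [0.04,0,0],
    [0.04,0,0],
    [0.018,0,0],
    [0,0,0],
  ],
  twist=[0,0,0,0,0],
  claw=[0.8,0.8,0.8,0.8,0.8],
)

```text
time_s: 18.85
tcp_pos: [0.625, -0.2366, 0.0529]
ee_rot: [[0.102, 0.002, 0.995], [0.028, 1.0, -0.005], [-0.994, 0.028, 0.102]]
wrist_force: [-0.3, 1.3, 0.1]
gripper_width: 0.801
```

>>> apply_moves(
  xyz=[
    [0.02,-0.007,0],
    [0.02,0,0],
    [0.02,0,0],
    [0.006,0,0],
    [0,0,0],
  ],
  twist=[1,0,0,0,0],
  claw=[0.8,0.8,0.8,0.8,0.8],
)

```text
time_s: 19.35
tcp_pos: [0.6372, -0.2382, -0.0069]
ee_rot: [[0.112, 0.011, 0.994], [0.025, 1.0, -0.014], [-0.993, 0.027, 0.112]]
wrist_force: [0.2, -0.8, -0.3]
gripper_width: 0.797
```

>>> apply_moves(
  xyz=[
    [0,0,0],
    [0,0,0],
    [0,0,0],
    [0,0,0],
    [-0.03,0,0],
    [-0.04,0,0],
    [-0.04,0,0],
    [-0.04,0,0],
    [0,0,0],
  ],
  twist=[0,0,0,0,0,0,0,0,0],
  claw=[0.3,0.3,0.3,0.3,0.3,0.3,0.3,0.3,0.3],
)

```text
time_s: 20.25
tcp_pos: [0.62, -0.2422, 0.1518]
ee_rot: [[0.115, 0.01, 0.993], [0.024, 1.0, -0.013], [-0.993, 0.025, 0.115]]
wrist_force: [0.2, -0.9, 0.4]
gripper_width: 0.591
```

>>> apply_moves(
  xyz=[
    [0,0.043,-0.018],
    [0,0.043,-0.018],
    [0,0.043,-0.018],
    [0,0.043,-0.018],
    [0,0.043,-0.018],
    [0,0.043,-0.018],
    [0,0.043,-0.018],
    [0,0.039,-0.018],
    [0,0,-0.01],
    [0,0,0],
  ],
  twist=[0,0,0,0,0,0,0,0,0,0],
  claw=[0.3,0.3,0.3,0.3,0.3,0.3,0.3,0.3,0.3,0.3],
)

```text
time_s: 21.25
tcp_pos: [0.4649, 0.1097, 0.1408]
ee_rot: [[0.119, 0.016, 0.993], [0.025, 1.0, -0.019], [-0.993, 0.027, 0.119]]
wrist_force: [0.6, 0.1, -1.0]
gripper_width: 0.592
```

```bash
python3 - <<'E'
from h import *
c3('c10')
E
```

```text
(no output)
```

View pics/c10.png

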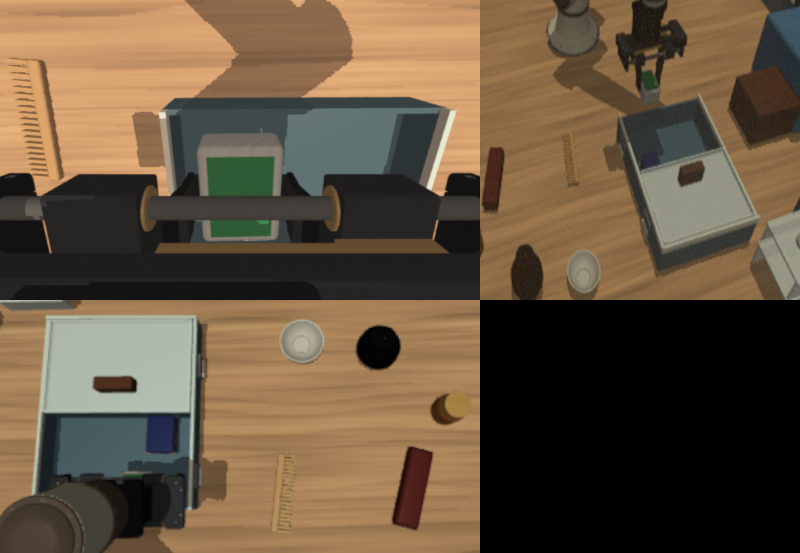

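```bash
python3 - <<'E'
from h import *
np.set_printoptions(precision=4,suppress=True)
T=imaging.capture('top');fit('ring_box',T,.042,70,52)
cv2.imwrite('pics/t10.png',cv2.resize(T['pixels'][185:245,200:270,::-1],None,fx=8,fy=8,interpolation=2))
for u in ((146,451),(174,452),(177,417),(149,417)): print(at_z(T,(100+u[0]*380/480,110+(u[1]-300)*200/253),.042))
E
```

```text
ring_box p 0.84 c [570.1 100. ] size [57.4 69.6] yaw -1.2
[0.5397 0.1273 0.042 ]
[0.5368 0.0746 0.042 ]
[0.6031 0.0701 0.042 ]
[0.6042 0.1234 0.042 ]
```

View pics/t10.png

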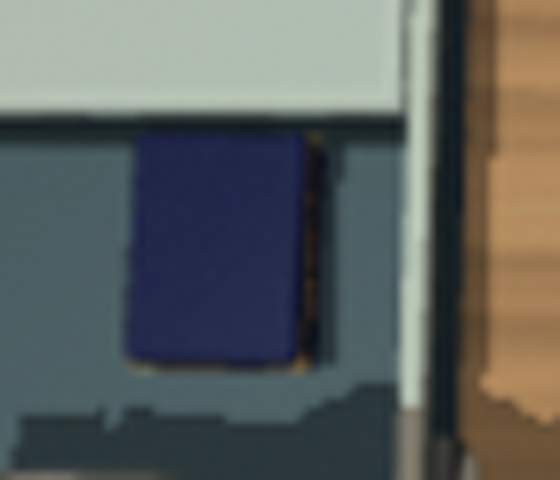

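>>> apply_moves(
  xyz=[
    [0,-0.014,0],
    [0.03,0,0],
    [0.03,0,0],
    [0.03,0,0],
    [0.015,0,0],
    [0,0,0],
  ],
  twist=[0,0,0,0,0,0],
  claw=[0.3,0.3,0.3,0.3,0.3,0.3],
)

```text
time_s: 22.1
tcp_pos: [0.487, 0.092, 0.035]
ee_rot: [[0.128, 0.033, 0.991], [0.026, 0.999, -0.036], [-0.991, 0.03, 0.127]]
wrist_force: [-1.4, -0.2, -0.0]
gripper_width: 0.596
```

>>> apply_moves(
  xyz=[
    [0.012,0.006,-0.004],
    [0.012,0,-0.003],
    [0.006,0,-0.002],
    [0,0,0],
  ],
  twist=[-1,0,0,0],
  claw=[0.3,0.3,0.3,0.3],
)

```text
time_s: 22.5
tcp_pos: [0.4857, 0.0976, 0.0056]
ee_rot: [[0.132, 0.02, 0.991], [0.026, 0.999, -0.024], [-0.991, 0.029, 0.131]]
wrist_force: [0.3, -0.4, 0.6]
gripper_width: 0.594
```

Place and go up, then over toward the comb.

>>> apply_moves(
  xyz=[
    [0.004,0,-0.001],
    [0,0,0],
    [0,0,0],
    [0,0,0],
    [0,0,0],
    [-0.03,0,0],
    [-0.04,0,0],
    [-0.04,0,0],
    [-0.04,0,0],
    [0,0,0],
  ],
  twist=[0,0,0,0,0,0,0,0,0,0],
  claw=[0.3,0.3,0.72,0.72,0.72,0.75,0.75,0.75,0.75,0.75],
)

```text
time_s: 23.5
tcp_pos: [0.4676, 0.0941, 0.1592]
ee_rot: [[0.138, 0.019, 0.99], [0.029, 0.999, -0.023], [-0.99, 0.032, 0.137]]
wrist_force: [0.8, 0.2, 0.7]
gripper_width: 0.752
```

```bash
python3 - <<'E'
from h import *
T,W,S=c3('c11')
fit('comb',T,.012,1,1)
fit('glasses_case',T,.02,1,1)
E
```

```text
comb p 0.77 c [ 458.5 -127.6] size [ 35.2 144. ] yaw -5.7
glasses_case p 0.64 c [713.1 193.9] size [196.1 290. ] yaw 89.0
```

View pics/c11.png

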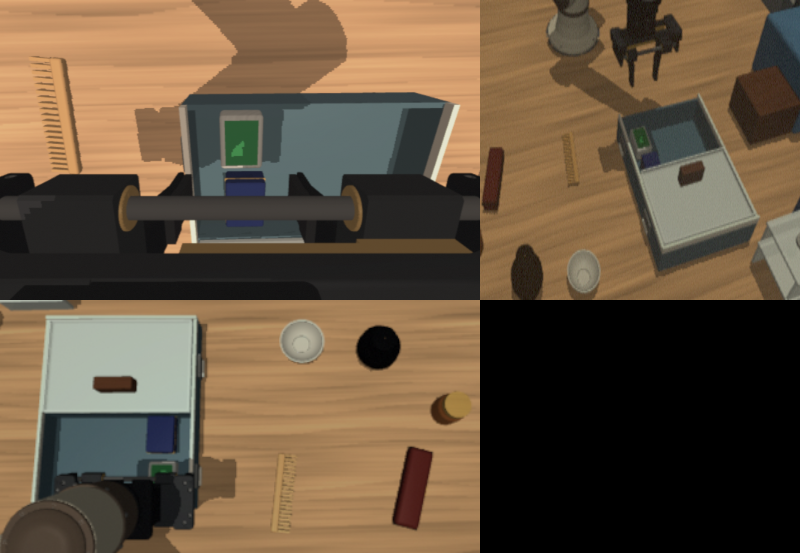

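>>> apply_moves(
  xyz=[
    [0,-0.045,-0.009],
    [0,-0.045,-0.009],
    [0,-0.045,-0.009],
    [0,-0.045,-0.009],
    [0,-0.045,-0.009],
    [0,0,0],
  ],
  twist=[0,0,0,0,0,5],
  claw=[0.7,0.7,0.7,0.7,0.7,0.7],
)

```text
time_s: 24.35
tcp_pos: [0.4101, -0.1388, 0.1324]
ee_rot: [[0.108, 0.104, 0.989], [0.018, 0.994, -0.106], [-0.994, 0.03, 0.105]]
wrist_force: [-0.3, 0.8, -0.1]
gripper_width: 0.702
```

```bash
python3 - <<'E'
from h import *
W=imaging.capture('wrist');save('w12',W)
fit('comb',W,.012,1,1);print(r.sense()['tcp_pos'])
E
```

```text
comb p 0.89 c [ 438.6 -130. ] size [ 36.5 118.2] yaw -7.0
[ 0.4113333  -0.13631089  0.13268926]
```

View pics/w12.png

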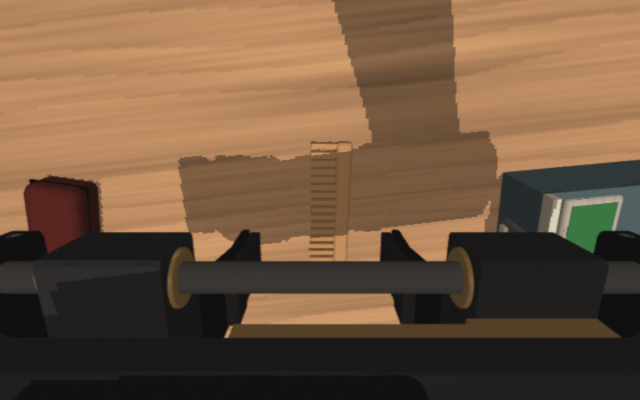

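>>> apply_moves(
  xyz=[
    [0,0.001,0.017],
    [0.035,0,0],
    [0.035,0,0],
    [0.03,0,0],
    [0,0,0],
  ],
  twist=[1,0,0,0,0],
  claw=[0.65,0.65,0.65,0.65,0.65],
)

```text
time_s: 24.95
tcp_pos: [0.4416, -0.1319, 0.0302]
ee_rot: [[0.107, 0.1, 0.989], [0.019, 0.995, -0.102], [-0.994, 0.029, 0.104]]
wrist_force: [-0.9, -0.1, 0.4]
gripper_width: 0.655
```

>>> apply_moves(
  xyz=[
    [0.015,-0.001,0.006],
    [0.015,0,0.002],
    [0.008,0,0],
    [0,0,0],
  ],
  twist=[1,0,0,0],
  claw=[0.65,0.65,0.65,0.65],
)

```text
time_s: 25.35
tcp_pos: [0.4561, -0.1301, -0.0062]
ee_rot: [[0.107, 0.105, 0.989], [0.018, 0.994, -0.108], [-0.994, 0.03, 0.104]]
wrist_force: [-0.5, 0.1, 1.0]
gripper_width: 0.651
```

>>> apply_moves(
  xyz=[
    [0.006,-0.001,0],
    [0,0,0],
  ],
  twist=[0,0],
  claw=[0.65,0.65],
)

```text
time_s: 25.55
tcp_pos: [0.4576, -0.1305, -0.011]
ee_rot: [[0.109, 0.103, 0.989], [0.019, 0.994, -0.106], [-0.994, 0.03, 0.106]]
wrist_force: [-0.1, 0.7, 0.5]
gripper_width: 0.649
```

>>> apply_moves(
  xyz=[
    [0.004,-0.001,0],
    [0,0,0],
  ],
  twist=[0,0],
  claw=[0.65,0.65],
)

```text
time_s: 25.75
tcp_pos: [0.4585, -0.1314, -0.0142]
ee_rot: [[0.111, 0.102, 0.989], [0.019, 0.994, -0.105], [-0.994, 0.03, 0.109]]
wrist_force: [0.1, -0.3, 0.3]
gripper_width: 0.651
```

>>> apply_moves(
  xyz=[
    [0,0,0],
    [0,0,0],
    [0,0,0],
    [0,0,0],
    [-0.02,0,0],
    [-0.03,0,0],
    [-0.04,0,0],
    [-0.04,0,0],
    [-0.03,0,0],
    [0,0,0],
  ],
  twist=[0,0,0,0,0,0,0,0,0,0],
  claw=[0.2,0.2,0.2,0.2,0.2,0.2,0.2,0.2,0.2,0.2],
)

```text
time_s: 26.75
tcp_pos: [0.4386, -0.135, 0.1501]
ee_rot: [[0.106, 0.103, 0.989], [0.018, 0.994, -0.106], [-0.994, 0.029, 0.104]]
wrist_force: [1.0, -0.1, -0.3]
gripper_width: 0.411
```

>>> apply_moves(
  xyz=[
    [0,0,0],
    [0,0.042,0.009],
    [0,0.042,0.009],
    [0,0.042,0.009],
    [0,0.042,0.008],
    [0,0.042,0.008],
    [0,0.042,0.008],
    [0,0.042,0.008],
    [0,0.026,0.008],
    [0,0,0],
  ],
  twist=[-5.3,0,0,0,0,0,0,0,0,0],
  claw=[0.2,0.2,0.2,0.2,0.2,0.2,0.2,0.2,0.2,0.2],
)

```text
time_s: 27.75
tcp_pos: [0.5063, 0.1941, 0.1558]
ee_rot: [[0.097, 0.015, 0.995], [0.015, 1.0, -0.017], [-0.995, 0.016, 0.097]]
wrist_force: [0.4, -1.0, 0.2]
gripper_width: 0.404
```

```bash
python3 - <<'E'
from h import *
c3('c13')
E
```

```text
(no output)
```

View pics/c13.png

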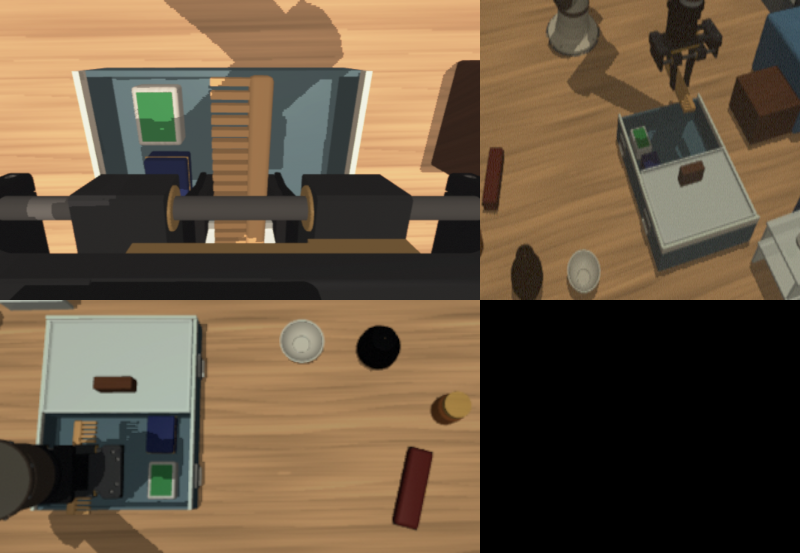

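```bash
python3 - <<'E'
from h import *
np.set_printoptions(precision=4,suppress=True)
W=imaging.capture('wrist');T=imaging.capture('top');s=r.sense();p=np.array(s['tcp_pos']);print(p)
for z in (.17,.18,.185):
  L=at_z(W,(281,105),z);Rr=at_z(W,(364,102),z);print(z,L-p,Rr-p,np.linalg.norm(L-Rr))
for u in ((76,422),(97,422),(73,513)): print(at_z(T,(100+u[0]*380/480,110+(u[1]-300)*200/253),.18)-p)
E
```

```text
[0.5051 0.1898 0.1565]
0.17 [-0.0758 -0.0169  0.0135] [-0.0763  0.0205  0.0135] 0.03740305213308908
0.18 [-0.0767 -0.0159  0.0235] [-0.0772  0.0191  0.0235] 0.035057970980351565
0.185 [-0.0771 -0.0154  0.0285] [-0.0776  0.0184  0.0285] 0.0338854304039828
[0.0725 0.0163 0.0235]
[ 0.0718 -0.0178  0.0235]
[-0.0718  0.0134  0.0235]
```

>>> apply_moves(
  xyz=[
    [0.03,0,0],
    [0.03,0,0],
    [0.03,0,0],
    [0.02,0,0],
    [0,0,0],
  ],
  twist=[0,0,0,0,0],
  claw=[0.2,0.2,0.2,0.2,0.2],
)

```text
time_s: 28.5
tcp_pos: [0.517, 0.1861, 0.0468]
ee_rot: [[0.101, 0.028, 0.994], [0.017, 0.999, -0.03], [-0.995, 0.02, 0.101]]
wrist_force: [-1.1, 0.4, -1.1]
gripper_width: 0.407
```

>>> apply_moves(
  xyz=[
    [0.01,0.006,0.003],
    [0.015,0,0],
    [0.015,0,0],
    [0.008,0,0],
    [0,0,0],
  ],
  twist=[-1,0,0,0,0],
  claw=[0.2,0.2,0.2,0.2,0.2],
)

```text
time_s: 29.0
tcp_pos: [0.5297, 0.1941, 0.0026]
ee_rot: [[0.11, 0.009, 0.994], [0.022, 1.0, -0.011], [-0.994, 0.023, 0.11]]
wrist_force: [0.6, -0.3, -1.0]
gripper_width: 0.409
```

>>> apply_moves(
  xyz=[
    [0.006,0,-0.004],
    [0,0,0],
    [0,0,0],
    [0,0,0],
    [0,0,0],
    [-0.03,0,0],
    [-0.04,0,0],
    [-0.04,0,0],
    [-0.04,0,0],
    [0,0,0],
  ],
  twist=[0,0,0,0,0,0,0,0,0,0],
  claw=[0.2,0.2,0.55,0.55,0.55,0.55,0.55,0.55,0.55,0.55],
)

```text
time_s: 30.0
tcp_pos: [0.5104, 0.1919, 0.1536]
ee_rot: [[0.115, 0.007, 0.993], [0.025, 1.0, -0.01], [-0.993, 0.026, 0.115]]
wrist_force: [0.1, 0.3, 0.1]
gripper_width: 0.553
```

```bash
python3 - <<'E'
from h import *
T,W,S=c3('c14')
fit('comb',W,.018,1,1);fit('glasses_case',T,.02,1,1);fit('glasses_case',S,.02,1,1)
E
```

```text
comb p 0.89 c [523.4 194.3] size [ 37.1 148.9] yaw -1.3
glasses_case p 0.75 c [ 462.6 -374.9] size [ 52.9 154.3] yaw -15.8
glasses_case p 0.82 c [ 460.  -379.1] size [ 54.8 176.3] yaw -16.0
```

View pics/c14.png

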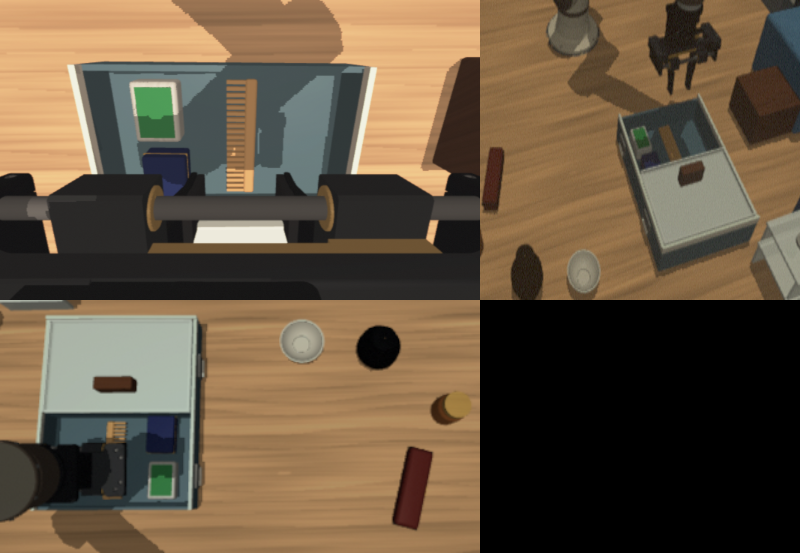

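>>> apply_moves(
  xyz=[
    [0,-0.047,-0.005],
    [0,-0.047,-0.005],
    [0,-0.047,-0.005],
    [0,-0.047,-0.005],
    [0,-0.047,-0.005],
    [0,-0.047,-0.005],
    [0,-0.047,-0.005],
    [0,-0.047,-0.005],
    [0,-0.047,-0.005],
    [0,-0.047,-0.005],
    [0,-0.04,-0.005],
    [0,0,0],
  ],
  twist=[0,0,0,0,0,0,0,0,0,0,8,7],
  claw=[0.75,0.75,0.75,0.75,0.75,0.75,0.75,0.75,0.75,0.75,0.75,0.75],
)

```text
time_s: 31.5
tcp_pos: [0.4425, -0.3392, 0.1171]
ee_rot: [[0.075, 0.268, 0.96], [0.014, 0.963, -0.27], [-0.997, 0.033, 0.069]]
wrist_force: [0.1, 1.7, -1.2]
gripper_width: 0.755
```

```bash
python3 - <<'E'
from h import *
T,W,S=c3('c15')
fit('glasses_case',W,.02,1,1);fit('glasses_case',W,.036,1,1);s=r.sense();print(s['tcp_pos'],s['ee_rot'])
E
```

```text
glasses_case p 0.83 c [ 442.  -373.5] size [ 49.8 115.5] yaw -17.0
glasses_case p 0.83 c [ 437.1 -370.5] size [ 46.8 108.7] yaw -17.0
[ 0.44362155 -0.3343819   0.11845632] [[ 0.07682972  0.25459711  0.96399041]
 [ 0.01429184  0.96646764 -0.25639042]
 [-0.99694179  0.0334756   0.07061477]]
```

View pics/c15.png

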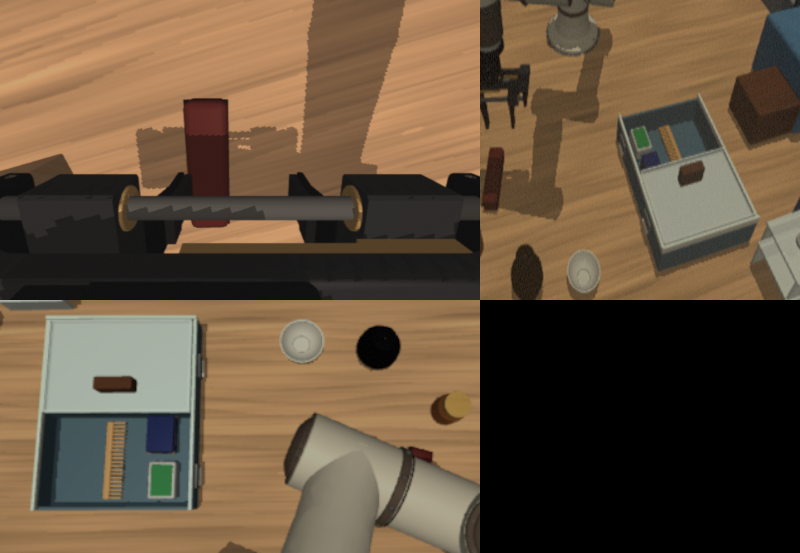

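>>> apply_moves(
  xyz=[
    [0,-0.041,0.011],
    [0.035,0,0],
    [0.035,0,0],
    [0,0,0],
  ],
  twist=[1.5,0,0,0],
  claw=[0.78,0.78,0.78,0.78],
)

```text
time_s: 32.15
tcp_pos: [0.453, -0.3737, 0.0487]
ee_rot: [[0.081, 0.265, 0.961], [0.012, 0.964, -0.267], [-0.997, 0.033, 0.075]]
wrist_force: [-2.0, 1.8, -0.8]
gripper_width: 0.78
```

>>> apply_moves(
  xyz=[
    [0.02,-0.003,0],
    [0.02,0,0],
    [0.015,0,0],
    [0.003,0,0],
    [0,0,0],
  ],
  twist=[1,0,0,0,0],
  claw=[0.78,0.78,0.78,0.78,0.78],
)

```text
time_s: 32.65
tcp_pos: [0.4627, -0.3737, -0.0034]
ee_rot: [[0.087, 0.266, 0.96], [0.008, 0.963, -0.268], [-0.996, 0.031, 0.082]]
wrist_force: [-0.1, 0.4, 1.2]
gripper_width: 0.779
```

>>> apply_moves(
  xyz=[
    [0.006,-0.002,-0.002],
    [0,0,0],
    [0,0,0],
    [0,0,0],
    [0,0,0],
    [-0.02,0,0],
    [-0.04,0,0],
    [-0.04,0,0],
    [-0.04,0,0],
    [-0.02,0,0],
    [0,0,0],
  ],
  twist=[0,0,0,0,0,0,0,0,0,0,0],
  claw=[0.78,0.78,0.3,0.3,0.3,0.3,0.3,0.3,0.3,0.3,0.3],
)

```text
time_s: 33.75
tcp_pos: [0.4455, -0.3761, 0.1577]
ee_rot: [[0.088, 0.265, 0.96], [0.007, 0.964, -0.266], [-0.996, 0.03, 0.083]]
wrist_force: [0.2, -0.1, -1.6]
gripper_width: 0.526
```

>>> apply_moves(
  xyz=[
    [0,0,0],
    [0,0,0],
    [0,0.048,0.005],
    [0,0.048,0.005],
    [0,0.048,0.005],
    [0,0.048,0.005],
    [0,0.048,0.005],
    [0,0.048,0.005],
    [0,0.048,0.005],
    [0,0.048,0.005],
    [0,0.048,0.005],
    [0,0.048,0.005],
  ],
  twist=[-8,-6.5,0,0,0,0,0,0,0,0,0,0],
  claw=[0.3,0.3,0.3,0.3,0.3,0.3,0.3,0.3,0.3,0.3,0.3,0.3],
)

```text
time_s: 34.95
tcp_pos: [0.4915, 0.1161, 0.1477]
ee_rot: [[0.06, 0.021, 0.998], [0.01, 1.0, -0.022], [-0.998, 0.011, 0.06]]
wrist_force: [1.6, -0.7, 0.3]
gripper_width: 0.527
```

>>> apply_moves(
  xyz=[
    [0,0.045,0.005],
    [0,0.045,0.005],
    [0,0.044,0.008],
    [0,0,0],
  ],
  twist=[0,0,0,0],
  claw=[0.3,0.3,0.3,0.3],
)

```text
time_s: 35.35
tcp_pos: [0.5091, 0.2595, 0.1424]
ee_rot: [[0.052, 0.015, 0.999], [0.005, 1.0, -0.015], [-0.999, 0.006, 0.052]]
wrist_force: [-0.3, -0.8, -1.4]
gripper_width: 0.526
```

```bash
python3 - <<'E'
from h import *
np.set_printoptions(precision=4,suppress=True)
T,W,S=c3('c16');s=r.sense();p=np.array(s['tcp_pos']);print(p)
print(s['ee_rot'])
fit('glasses_case',W,p[2]+.046,1,1);fit('glasses_case',T,p[2]+.046,1,1)
E
```

```text
[0.5073 0.2541 0.1424]
[[ 0.049   0.0194  0.9986]
 [ 0.0028  0.9998 -0.0196]
 [-0.9988  0.0038  0.0489]]
glasses_case p 0.7 c [463.8 256.7] size [40.1 63.7] yaw -1.1
glasses_case p 0.56 c [565.7 244.8] size [40.2 56.5] yaw -86.1
```

View pics/c16.png

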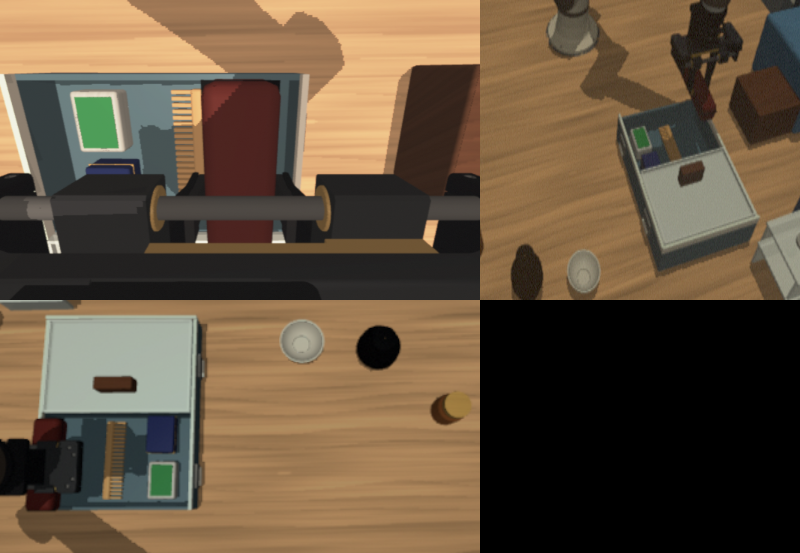

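>>> apply_moves(
  xyz=[
    [0,0.008,0.005],
    [0.03,0,0],
    [0.03,0,0],
    [0.025,0,0],
    [0,0,0],
  ],
  twist=[-0.5,0,0,0,0],
  claw=[0.3,0.3,0.3,0.3,0.3],
)

```text
time_s: 36.1
tcp_pos: [0.5212, 0.2598, 0.0596]
ee_rot: [[0.057, 0.017, 0.998], [0.009, 1.0, -0.017], [-0.998, 0.01, 0.057]]
wrist_force: [-0.2, -0.5, -1.9]
gripper_width: 0.528
```

>>> apply_moves(
  xyz=[
    [0.015,0.002,0],
    [0.015,0,0],
    [0.015,0,0],
    [0.008,0,0],
    [0,0,0],
  ],
  twist=[0,0,0,0,0],
  claw=[0.3,0.3,0.3,0.3,0.3],
)

```text
time_s: 36.6
tcp_pos: [0.5302, 0.2635, 0.012]
ee_rot: [[0.066, 0.017, 0.998], [0.014, 1.0, -0.018], [-0.998, 0.016, 0.066]]
wrist_force: [-0.4, -0.5, -1.0]
gripper_width: 0.531
```

>>> apply_moves(
  xyz=[
    [0.007,0,-0.005],
    [0.005,0,-0.002],
    [0,0,0],
  ],
  twist=[0,0,0],
  claw=[0.3,0.3,0.3],
)

```text
time_s: 36.9
tcp_pos: [0.5302, 0.2647, 0.0106]
ee_rot: [[0.08, 0.014, 0.997], [0.018, 1.0, -0.015], [-0.997, 0.019, 0.08]]
wrist_force: [0.3, 0.6, -1.8]
gripper_width: 0.53
```

```bash
python3 - <<'E'
from h import *
T,W,S=c3('c17');s=r.sense();print(s['tcp_pos'],s['wrist_force'])
a=cv2.resize(T['pixels'][180:290,115:215,::-1],None,fx=5,fy=5,interpolation=2)[:550]
cv2.imwrite('pics/t17.png',a)
E
```

```text
[0.52972941 0.26486648 0.00911224] [-0.08233284 -0.24813107 -0.46813602]
```

View pics/c17.png

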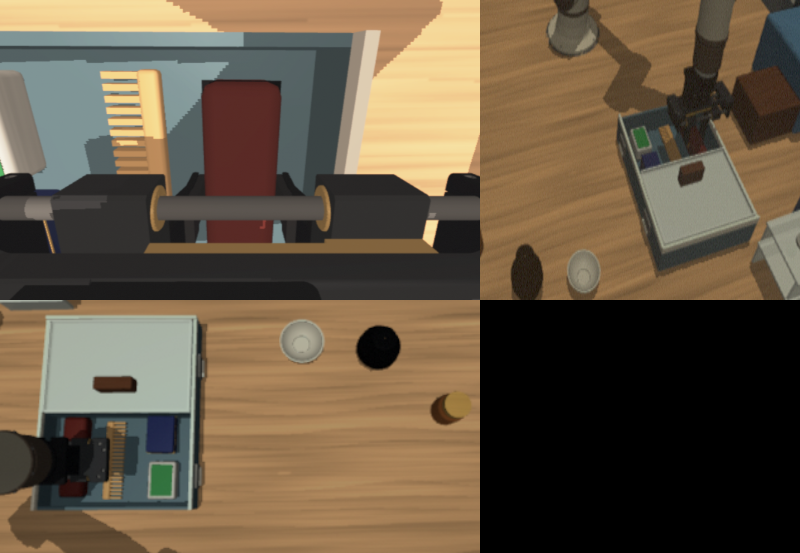

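View pics/t17.png

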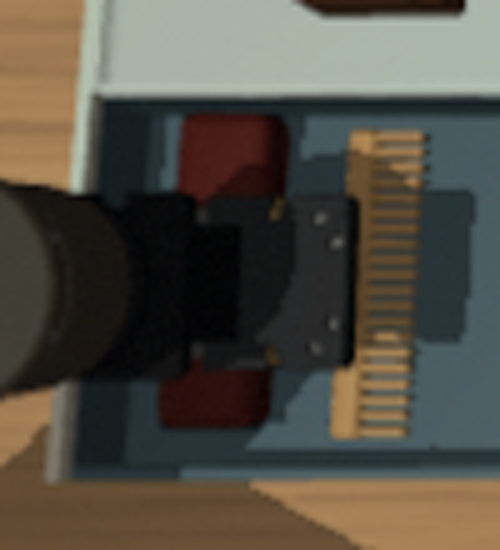

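>>> apply_moves(
  xyz=[
    [0.006,0,-0.003],
    [0.004,0,-0.001],
    [0,0,0],
  ],
  twist=[0,0,0],
  claw=[0.3,0.3,0.3],
)

```text
time_s: 37.35
tcp_pos: [0.53, 0.2653, 0.0092]
ee_rot: [[0.087, 0.011, 0.996], [0.017, 1.0, -0.012], [-0.996, 0.018, 0.087]]
wrist_force: [0.6, 0.7, -1.2]
gripper_width: 0.53
```

>>> apply_moves(
  xyz=[
    [0,0,0],
    [0,0,0],
    [0,0,0],
    [-0.03,0,0],
    [-0.04,0,0],
    [-0.04,0,0],
    [-0.04,0,0],
    [0,0,0],
  ],
  twist=[0,0,0,0,0,0,0,0],
  claw=[0.64,0.64,0.64,0.66,0.66,0.66,0.66,0.66],
)

```text
time_s: 38.15
tcp_pos: [0.5158, 0.2627, 0.1578]
ee_rot: [[0.079, 0.01, 0.997], [0.01, 1.0, -0.011], [-0.997, 0.011, 0.079]]
wrist_force: [0.3, 1.0, 0.2]
gripper_width: 0.661
```

```bash
python3 - <<'E'
from h import *
T,W,S=c3('c18')
fit('glasses_case',W,.042,1,1)
E
```

```text
glasses_case p 0.91 c [522.3 263.8] size [ 46.  137.1] yaw -1.3
```

View pics/c18.png

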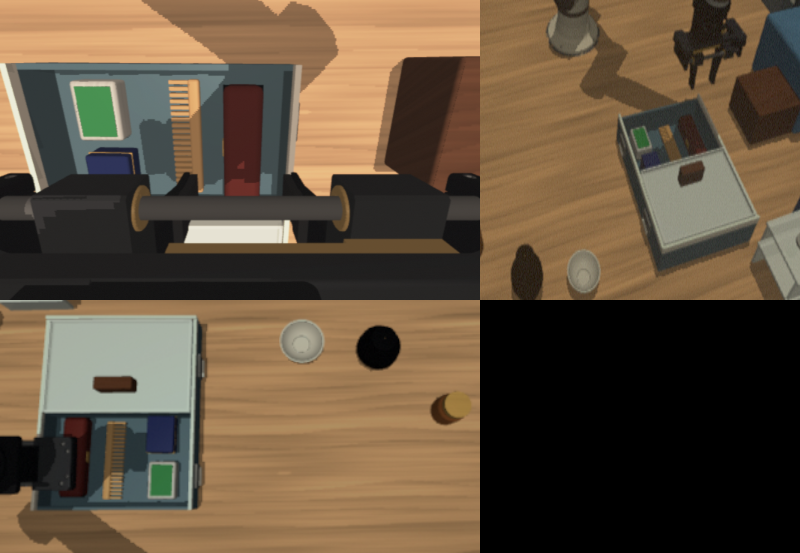

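>>> apply_moves(
  xyz=[
    [0,-0.017,0.04],
    [0,-0.017,0.04],
    [0,-0.017,0.04],
    [0,-0.017,0.04],
    [0,-0.017,0.024],
    [0,0,0],
  ],
  twist=[0,0,0,0,0,0],
  claw=[0,0,0,0,0,0],
)

```text
time_s: 38.95
tcp_pos: [0.6961, 0.1678, 0.146]
ee_rot: [[0.046, 0.008, 0.999], [-0.01, 1.0, -0.008], [-0.999, -0.01, 0.046]]
wrist_force: [-0.6, 0.1, -0.5]
gripper_width: 0.2
```

>>> apply_moves(
  xyz=[
    [0,0.009,0.002],
    [0.03,0,0],
    [0.03,0,0],
    [0.016,0,0],
    [0,0,0],
  ],
  twist=[0,0,0,0,0],
  claw=[0,0,0,0,0],
)

```text
time_s: 39.45
tcp_pos: [0.697, 0.1791, 0.0601]
ee_rot: [[0.035, 0.006, 0.999], [-0.014, 1.0, -0.006], [-0.999, -0.014, 0.035]]
wrist_force: [-0.2, 0.2, 0.2]
gripper_width: 0.005
```

>>> apply_moves(
  xyz=[
    [-0.006,0,0],
    [-0.001,0,-0.015],
    [-0.001,0,-0.02],
    [-0.001,0,-0.02],
    [-0.001,0,-0.02],
  ],
  twist=[0,0,0,0,0],
  claw=[0,0,0,0,0],
)

```text
time_s: 39.95
tcp_pos: [0.626, 0.1845, 0.0728]
ee_rot: [[0.051, 0.001, 0.999], [-0.01, 1.0, -0.001], [-0.999, -0.01, 0.051]]
wrist_force: [3.7, -0.7, -2.5]
gripper_width: 0.005
```

>>> apply_moves(
  xyz=[
    [0.001,-0.002,-0.02],
    [0,0,-0.02],
    [0,0,-0.02],
    [0,0,-0.02],
    [0,0,-0.015],
  ],
  twist=[0,0,0,0,0],
  claw=[0,0,0,0,0],
)

```text
time_s: 40.45
tcp_pos: [0.5368, 0.189, 0.0777]
ee_rot: [[0.079, -0.006, 0.997], [0.003, 1.0, 0.005], [-0.997, 0.003, 0.079]]
wrist_force: [2.6, -0.3, -1.1]
gripper_width: 0.008
```

>>> apply_moves(
  xyz=[
    [0.005,-0.004,-0.01],
    [0.003,0,-0.012],
    [0.001,0,-0.006],
  ],
  twist=[0,0,0],
  claw=[0,0,0],
)

```text
time_s: 40.75
tcp_pos: [0.5133, 0.1895, 0.0743]
ee_rot: [[0.096, -0.011, 0.995], [0.013, 1.0, 0.01], [-0.995, 0.012, 0.096]]
wrist_force: [1.9, -2.2, -1.1]
gripper_width: 0.004
```

>>> apply_moves(
  xyz=[
    [0.001,0,-0.008],
    [0.001,0,-0.006],
  ],
  twist=[0,0],
  claw=[0,0],
)

```text
time_s: 40.95
tcp_pos: [0.5105, 0.1913, 0.0752]
ee_rot: [[0.119, -0.019, 0.993], [0.018, 1.0, 0.017], [-0.993, 0.016, 0.119]]
wrist_force: [32.9, -16.5, -14.9]
gripper_width: 0.004
```

>>> apply_moves(
  xyz=[
    [0,0,0.012],
    [0,0,0.015],
    [-0.04,0,0],
    [-0.04,0,0],
    [-0.04,0,0],
    [0,-0.045,0],
    [0,-0.045,0],
    [0,-0.045,0],
    [0,-0.045,0],
    [0,-0.045,0],
    [0,-0.045,0],
    [0,-0.045,0],
  ],
  twist=[0,0,0,0,0,0,0,0,0,0,0,0],
  claw=[0,0,0,0,0,0,0,0,0,0,0,0],
)

```text
time_s: 42.15
tcp_pos: [0.523, -0.1292, 0.1961]
ee_rot: [[0.105, -0.028, 0.994], [0.016, 1.0, 0.027], [-0.994, 0.013, 0.105]]
wrist_force: [1.7, 0.2, 0.5]
gripper_width: 0.006
```

>>> apply_moves(
  xyz=[
    [0,-0.04,0],
    [0,-0.04,0],
    [0,-0.04,0],
    [0,0,0],
  ],
  twist=[0,0,0,0],
  claw=[0,0,0,0],
)

```text
time_s: 42.55
tcp_pos: [0.5227, -0.2556, 0.1926]
ee_rot: [[0.099, -0.022, 0.995], [0.019, 1.0, 0.021], [-0.995, 0.017, 0.099]]
wrist_force: [-0.8, 0.6, 0.6]
gripper_width: 0.005
```

```bash
python3 - <<'E'
from h import *
np.set_printoptions(precision=4,suppress=True)
T=imaging.capture('top');S=imaging.capture('scene')
cv2.imwrite('pics/t20.png',cv2.resize(T['pixels'][110:290,110:280,::-1],None,fx=3.3,fy=3.3,interpolation=cv2.INTER_CUBIC))
cv2.imwrite('pics/s20.png',cv2.resize(S['pixels'][135:265,345:505,::-1],None,fx=4.5,fy=4.5,interpolation=cv2.INTER_CUBIC))
save('t20f',T)
print(r.sense()['tcp_pos'])
E
```

```text
[ 0.5227 -0.2528  0.1928]
```

View pics/t20.png

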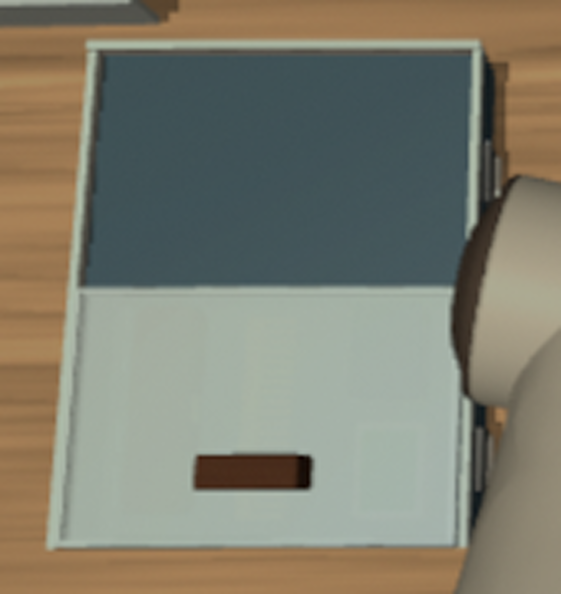

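View pics/s20.png

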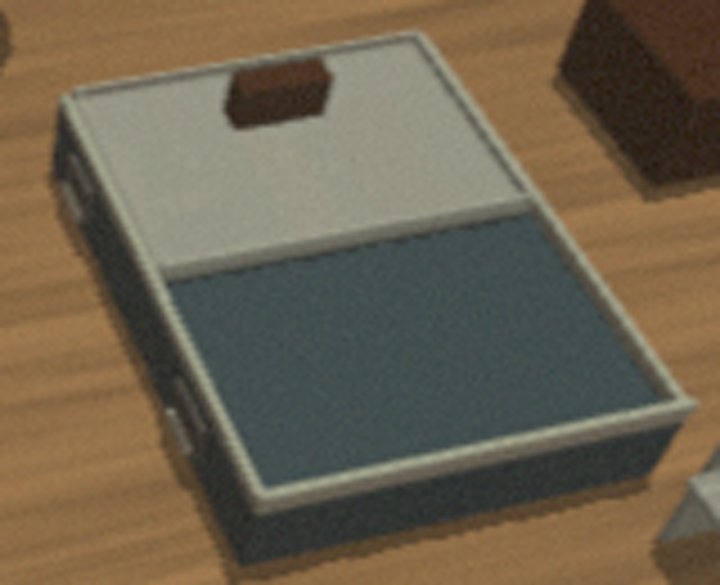

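View pics/t20f.png

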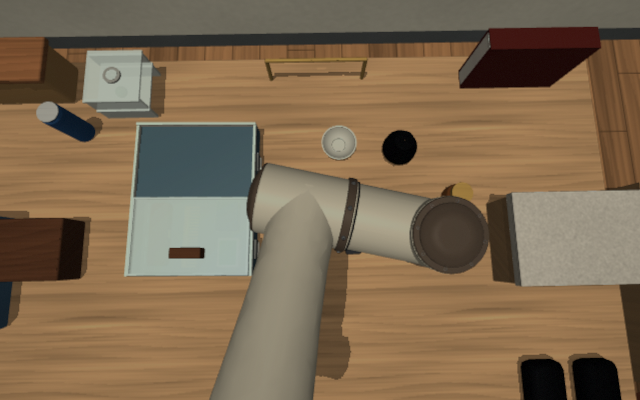

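```bash
python3 - <<'E'
from h import *
np.set_printoptions(precision=4,suppress=True)
T=imaging.capture('top')
def t(x,y):return (x/3.3+110,y/3.3+110)
print('far edge',at_z(T,t(80,290),.078),at_z(T,t(450,288),.078),'handle',at_z(T,t(194,490),.105),at_z(T,t(194,456),.105),'case near',at_z(T,t(60,548),.078))
E
```

```text
far edge [0.6135 0.3083 0.078 ] [0.6097 0.0485 0.078 ] handle [0.4729 0.2115 0.105 ] [0.4952 0.2125 0.105 ] case near [0.4363 0.3105 0.078 ]
```

```bash
python3 -c "
from h import *
print(job.finish_job())"
```

```text
the job is handed in; nothing more can be done
None
```

I pushed the tray back to its far stop. I then packed the ring box, polish tin, comb and glasses case flat in the well, pushed the tray home, and handed the job in at about 43 s. No flashlight showed in any picture, and the network found none.

**Last checks:**
- **Tray:** its far edge measured x = 0.610 to 0.6135 m, against about 0.613 expected at the near stop. The handle was at x = 0.484, as expected, and the last push ended firmly against the stop (about 33 N).
- **Packed items:** all four were seen in the well before the tray was closed. With the tray shut they can only be made out faintly.
- **Bystanders:** the vase and dish stood where they were. The cologne was partly hidden by the arm in the last picture, but the part that showed was in its place.
- **Robot:** the gripper was clear, well above the shelf.

**Disagreements:**
- **Fingertip height:** the fingertips turned out to sit about 18 mm above the reported TCP, where the text puts them 14 mm below it. My first push therefore passed over the handle. I found the real height by touching the handle top and used it from then on.
- **Tool tilt:** the tool drifted to a tilt of up to about 8° during the run, and I corrected positions for it.
- **Glasses case:** while lowering it, the last few millimetres down were not reached, so it was released slightly above the floor. It landed flat.

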